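# Lay out the collar finishing kit on its silhouette tiles

## Task

Lay out the finishing kit on the blue board: put the red-lidded wax tin, the dark brown emery roll, the bronze collar and the steel nut each on the white tile that shows its own silhouette, the right way up and centred on it. Leave the marker pen and the chasing punch lying where they are.

Things in the scene. Friction and masses are not known exactly. Their poses are not given: they have to be found in the camera images.
- wax_tin_mid (a point): round closed tin, white with a red press lid that stays shut, 32 mm high; the lid (upper 11 mm) is 65 mm across, the body 62 mm; about 0.14 kg. The point is its centre, half-way up; z up. Starts standing flat on the fixed blue board.
- emery_roll_mid (a point): roll of dark brown emery tape lying flat like a thick ring, 60 mm outside diameter, 25 mm high; about 0.11 kg. Take it by the outside, do not count on its hole. The point is its centre, half-way up; z up. Starts standing flat on the fixed blue board.
- collar_mid (a point): turned bronze (tan) collar, a stepped ring, 52 mm across its foot, narrower above, 20 mm high; about 0.18 kg. Take it by the outside, do not count on its hole. The point is its centre, half-way up; z up. Starts standing flat on the fixed blue board.
- nut_mid (a point): grey steel hexagon nut lying flat, 24 mm across flats, 27 mm across corners, 13 mm high; about 0.03 kg. Its x axis is square to a pair of flats (other pairs at +-60 degrees). The point is its centre, half-way up; z up. Starts standing flat on the fixed blue board.
- tile_red_top (a point): a fixed flat round white tile, 76 mm across and 3 mm thick, with a filled silhouette on it: a plain red disc 65 mm across: the tin's place. The point is the centre of the tile's top face, z up, 29 mm above the bench mat (z = 0.029). 
- tile_brown_top (a point): a fixed flat round white tile, 76 mm across and 3 mm thick, with a filled silhouette on it: a dark brown ring 60 mm across with a white middle of 33 mm: the emery roll's place. The point is the centre of the tile's top face, z up, 29 mm above the bench mat (z = 0.029). 
- tile_tan_top (a point): a fixed flat round white tile, 76 mm across and 3 mm thick, with a filled silhouette on it: a tan ring 52 mm across with a white middle of 33 mm: the bronze collar's place. The point is the centre of the tile's top face, z up, 29 mm above the bench mat (z = 0.029). 
- tile_hex_top (a point): a fixed flat round white tile, 76 mm across and 3 mm thick, with a filled silhouette on it: a dark grey hexagon 24 mm across flats with a small white middle: the nut's place. Its x axis is square to a pair of the hexagon's flats. The point is the centre of the tile's top face, z up, 29 mm above the bench mat (z = 0.029). 
- pen_mid (a point): bystander: white marker pen with a red cap, lying on the near left part of the board, 132x20x17 mm, x along it. The point is the middle, half-way up. (Obstacle: a thick fixed flexible shaft arches up to 0.25 m high over the line from about x 0.30, y -0.20 to x 0.60, y 0.10; the kit and tiles lie on its far right side, at least 0.1 m away.)
- punch_mid (a point): bystander: steel chasing punch lying on the near part of the board, 112 mm long along x, 10 mm thick. The point is the middle, half-way up. The board is 26 mm thick, its top is at z = 0.026.
There are look-alikes about, which are no part of the job. What is shaped like the part that bears emery_roll_mid but orange or turquoise is not meant. What is shaped like the part that bears wax_tin_mid but green is not meant.

How it is judged:
By the outcome, as a careful person would: the job done as asked, in the order asked, and still so for the second after the job is handed in, with the robot touching nothing.
It also fails if it takes over 83 s, if anything falls off the work surface, if the arm or the gripper's body presses on something with over 40 N, if the wrist force passes 120 N, or if a joint passes its speed limit or range.

## Robot

A 6-joint arm with a two-finger parallel gripper is mounted at the origin on a cart in front of the work surface, level with it; the furniture and walls round the work are solid. World frame = base frame: x ahead of the robot, y to its left, z up, the work surface at z = 0. Lengths are in m, angles in degrees, forces in N, time in s.
With the tool pointing down it reaches from about 0.35 to 0.875 m from the base axis. Payload 4.2 kg.
Tool frame: the origin (TCP) lies midway between the tips of the shut fingers; the grasp point (between the pads) lies 19 mm behind it (r.grasp_offset is the distance from the TCP to the grasp point, in m); z points along the fingers, y is the direction in which the jaws open and shut (so a half turn about z gives the same grasp; the last joint's range is limited). The gripper opens to 87 mm and grips with 3 to 60 N. Pads are 19 mm wide; open, the fingers measure 117 mm over their backs; the gripper's body (75 mm by 190 mm) begins 51 mm behind the grasp point.
Start: joints at [-52.62, 22.042, 0.453, 0, -68.411, -14.817], TCP at [0.24, -0.577, 0.223] pointing down, gripper open.
Joint ranges: [-179.83, 179.83], [-69.29, 118.12], [-61.27, 80.66], [-181.25, 117.63], [-171.15, -9.14], [-177.46, 177.46]. Speed limits (degrees/s): [159.86, 159.86, 180, 180, 180, 180].

## Interface

Orientations are given as a 3x3 rotation matrix whose columns are the frame's x, y, z axes.
In Python, from station import r gives the robot as it stands.
- The arm moves only by the shell command python3 -m crank 'ROWS'. ROWS is JSON, a list of rows, each a list of 3 entries, a list of its own where there are three numbers: the closure, from -1 (fully open) to 1 (shut), so that 0 is half open, then the shift along the tool's x, y, z as a fraction of full scale, then the turn, a rotation vector about the tool's x, y, z as a fraction of full scale. In form: [[fingers, [dx, dy, dz], [wx, wy, wz]], ...]. A call has 1 to 8 rows; each row shifts and turns the commanded pose from where the row before left it, along the tool's axes as they then stand; what a row does not reach is not made up. Full scale, the value 1, is 100 mm for a shift and 45 degrees for a turn. A row lasts 1/10 s, in which the tool goes at most 50 mm and 8.59 degrees, less where a joint would pass 70% of its speed; a pose out of reach is approached as far as the arm can. A call with a number of a shift or a turn outside -1 to 1 is refused whole. A call with a gripper value outside its range is refused whole. The fingers move at their own pace and stop on an object; the grip force is fixed at half the most. Time passes only in rows, so rows that do not move let the fingers close. It gives the time, the measured TCP pose, the force and the opening at its end, in the units of the state.
- r.sense(): the state, without advancing time (a new reading comes with each control period).
- r.capture(name): name is "scene" or "side" or "wrist"; returns a dict with "img" (384x512x3 uint8, blue, green, red), "fx", "fy", "cx", "cy" (pixels), "R" (3x3) and "t" (3): a world point X has camera coordinates R X + t. Camera axes: x right, y down, z forward; pixel columns grow to the right and rows downward; lengths in m; the calibration is good to about 2 mm. A picture is of the moment at which its call begins. There is no depth.
- r.finish_job(): hands the job in, once; it reports no verdict.
The state is a dict: "time_s": time; "joints": joint angles; "joint_velocities": joint speeds; "effort": joint torques, N m; "tcp_pos": TCP position; "ee_rot": TCP orientation; "wrist_force": force on the tool from outside, world axes, zero at the start; "moment": the same for the moment, N m; "gripper_width": opening from 0.0 (shut) to 1.0 (fully open).
Only numpy, scipy, OpenCV 4.12 (cv2) and the standard library are available. Lean on these libraries where they do the work, as an engineer would, in place of code of your own. Each camera call takes 0.05 s, during which the arm holds its last target.

## Working session

There is one attempt and no reset: what is moved stays moved. The work goes in short steps, Python scripts to look and compute and a shell command to move; the robot and the scene stay as the last step left them, time stands still between calls to the robot, and variables do not carry over. Pictures are saved under pics/ and viewed, and the job is handed in when it is done.

```bash
ls; mkdir -p pics
python3 - <<'E'
from station import r
import cv2,json
s=r.sense()
print(s['time_s'],s['tcp_pos'],s['ee_rot'],s['gripper_width'],r.grasp_offset)
for n in ("scene","side","wrist"):
    c=r.capture(n); cv2.imwrite(f"pics/{n}0.png",c["img"]); print(n,c["fx"],c["cx"],c["cy"],c["R"],c["t"])
E
```

```text
pics
0.0 [ 0.23958609 -0.57659433  0.22146494] [[-9.23534711e-01 -3.83513698e-01 -9.38670959e-04]
 [-3.83514832e-01  9.23532587e-01  1.98334603e-03]
 [ 1.06252848e-04  2.19168314e-03 -9.99997593e-01]] 0.9990102280283377 0.0187
scene 472.06291374542644 258.1626066631811 188.92405028870166 [[-0.74055502 -0.67184194 -0.01437611]
 [-0.43207556  0.49243316 -0.7555265 ]
 [ 0.51467366 -0.55329738 -0.65496033]] [0.33523225 0.35681796 1.06488725]
side 409.56752524480976 259.0906034170956 190.0010009852953 [[-0.82464913  0.56563335  0.00356878]
 [ 0.39327843  0.57788105 -0.71511228]
 [-0.40655368 -0.58831319 -0.6990005 ]] [ 0.54389183 -0.09867602  1.1275872 ]
wrist 277.48497457486525 259.2638762768826 190.9715655671447 [[-0.38333932  0.92360554  0.00194263]
 [ 0.88483582  0.36664344  0.28746854]
 [ 0.26479529  0.11191691 -0.95778811]] [ 0.62459812 -0.03526496  0.3916133 ]
```

View pics/scene0.png

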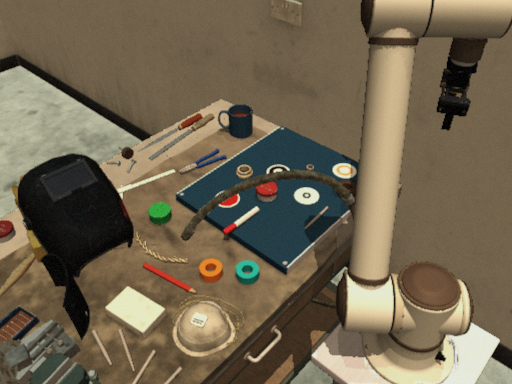

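View pics/side0.png

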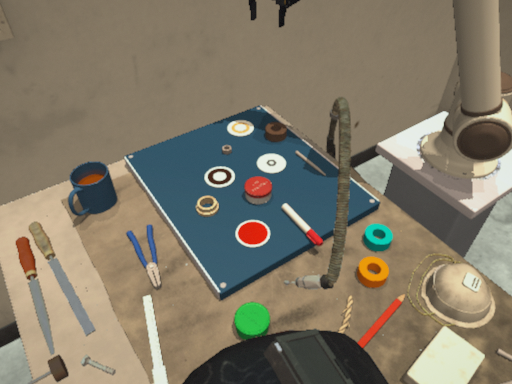

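View pics/wrist0.png

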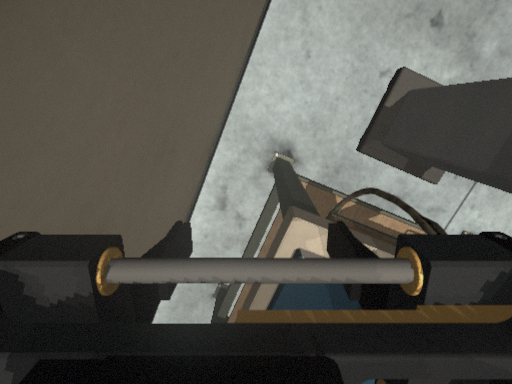

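The side view shows everything: red tile (253,233), tin (258,190), collar (207,206), brown tile (219,177), nut (227,149), hex tile (271,162), tan tile (240,128) and emery roll (275,131). I'll enlarge it to measure.

Run:
```python
import cv2
a=cv2.imread("pics/side0.png")[95:265,170:330]
cv2.imwrite("pics/sidez.png",cv2.resize(a,None,fx=3.5,fy=3.5,interpolation=cv2.INTER_CUBIC))
a=cv2.imread("pics/scene0.png")[120:260,180:360]
cv2.imwrite("pics/scenez.png",cv2.resize(a,None,fx=4,fy=4,interpolation=cv2.INTER_CUBIC))
```

```text
(no output)
```

View pics/sidez.png

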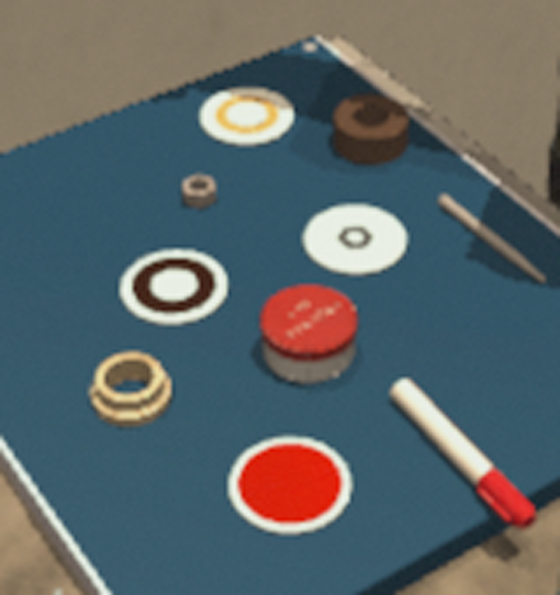

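View pics/scenez.png

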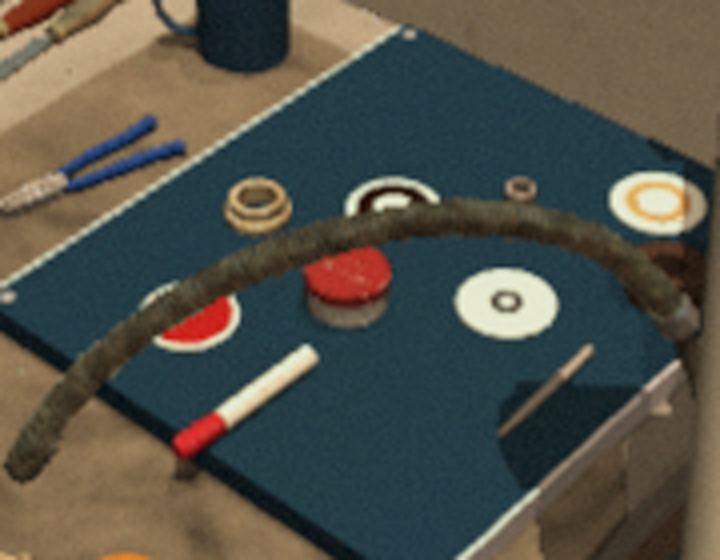

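```bash
cat > h.py <<'E'
import numpy as np,cv2
from station import r
from scipy.optimize import least_squares
B=0.026;T=0.029
MODEL={'tin':[(0,.031),(.021,.031),(.021,.0325),(.032,.0325)],'roll':[(0,.03),(.025,.03)],'collar':[(0,.026),(.006,.026),(.02,.02)],'nut':[(0,.0128),(.013,.0128)],'tile':[(0,.038)]}
def proj(c,P):
    q=np.atleast_2d(P)@c['R'].T+c['t']; return np.c_[c['fx']*q[:,0]/q[:,2]+c['cx'],c['fy']*q[:,1]/q[:,2]+c['cy']]
def back(c,uv,z):
    uv=np.atleast_2d(uv); d=np.c_[(uv[:,0]-c['cx'])/c['fx'],(uv[:,1]-c['cy'])/c['fy'],np.ones(len(uv))]@c['R']
    C=-c['R'].T@c['t']; return C+d*((z-C[2])/d[:,2])[:,None]
def hull(c,m,x,y,z0):
    a=np.linspace(0,2*np.pi,48); P=np.vstack([np.c_[x+R*np.cos(a),y+R*np.sin(a),0*a+z0+h] for h,R in MODEL[m]])
    return cv2.convexHull(proj(c,P).astype(np.float32))
def blob(mask,near,mina=8):
    n,l,s,ce=cv2.connectedComponentsWithStats(mask.astype(np.uint8),connectivity=8)
    i=min((i for i in range(1,n) if s[i,4]>=mina),key=lambda i:np.hypot(*(ce[i]-near)))
    return l==i
def fit(c,m,mask,z0):
    "centroid of filled hull of mask = centroid of model hull"
    cs,_=cv2.findContours(mask.astype(np.uint8),0,2); p=cv2.convexHull(np.vstack(cs))
    f=np.zeros(mask.shape,np.uint8); cv2.fillConvexPoly(f,p,1); v,u=np.nonzero(f); ce=np.array([u.mean(),v.mean()])
    def cen(h):
        M=cv2.moments(h); return np.array([M['m10'],M['m01']])/M['m00'],M['m00']
    x0=back(c,ce,z0+.01)[0,:2]
    s=least_squares(lambda q:cen(hull(c,m,q[0],q[1],z0))[0]-ce,x0,diff_step=1e-3)
    return s.x,f.sum()/cen(hull(c,m,*s.x,z0))[1],ce
E
cat > m1.py <<'E'
from h import *
c=r.capture('side') 
im=c['img'];b,g,R=[im[...,i].astype(int) for i in range(3)]
white=(b>120)&(g>120)&(R>120)
notblue=(R>b*0.85)
for n,m,uv,z in [('red','tile',(253,233),T),('brown','tile',(219,177),T),('tan','tile',(240,128),T),('hex','tile',(271,162),T),('tin','tin',(258,190),B),('roll','roll',(275,131),B),('collar','collar',(207,206),B),('nut','nut',(227,149),B)]:
    mk=blob(notblue,uv,20)
    x,ra,ce=fit(c,m,mk,z); print(n,x.round(4),'arearatio',round(ra,2),ce.round(1))
E
python3 m1.py
```

```text
red [ 0.6333 -0.0637] arearatio 1.09 [252.5 233.3]
brown [ 0.6004 -0.2611] arearatio 1.13 [219.3 176.5]
tan [ 0.4475 -0.4047] arearatio 1.16 [240.1 127.8]
hex [ 0.4644 -0.2308] arearatio 1.14 [270.9 163. ]
tin [ 0.5563 -0.1564] arearatio 1.06 [257.7 189.7]
roll [ 0.4714 -0.2214] arearatio 1.1 [270.9 163. ]
collar [ 0.6765 -0.188 ] arearatio 1.15 [206.7 205.7]
nut [ 0.5322 -0.3391] arearatio 1.04 [226.5 149.1]
```

```bash
cat > pl.py <<'E'
import sys
from h import *
# python3 pl.py x y z [yaw]: shift & turn needed in tool units
s=r.sense(); R=np.array(s['ee_rot']);p=np.array(s['tcp_pos'])
yaw=np.degrees(np.arctan2(R[1,1],R[0,1]))
a=list(map(float,sys.argv[1:]))
print('t',round(s['time_s'],2),'tcp',p.round(4),'yaw_y',yaw.round(2),'tilt',R[:,2].round(4),'w',round(s['gripper_width'],3),'F',np.round(s['wrist_force'],1),'j',np.round(s['joints'],0))
if len(a)>=3:
    d=R.T@(np.array(a[:3])-p); print('total shift units',(d/.1).round(3))
if len(a)>3:
    t=(yaw-a[3]+90)%180-90; print('turn z units',round(t/45,3),'deg',round(t,1))
    Rw=cv2.Rodrigues(np.array([0,0,np.radians(t)]))[0]
    Rn=R@Rw
    # leveling
    zz=Rn.T@np.array([0,0,-1]); print('level turn xy units',(np.degrees(np.array([-zz[1],zz[0]]))/45).round(4))
    print('shift if after turn',(Rn.T@(np.array(a[:3])-p)/.1).round(3))
E
python3 pl.py 0.52 -0.3 0.28 60
python3 - <<'E'
from h import *
c=r.capture('wrist'); s=r.sense(); R=np.array(s['ee_rot'])
C=-c['R'].T@c['t']; print('cam in tool',R.T@(C-s['tcp_pos']),'axis in tool',R.T@c['R'][2], 'camx in tool',R.T@c['R'][0])
c=r.capture('side'); im=c['img'];b,g,Rr=[im[...,i].astype(int) for i in range(3)]
mk=np.zeros(b.shape,bool); mk[118:146,262:288]=(Rr>b)[118:146,262:288]
mk=blob(mk,(275,131)); print(fit(c,'roll',mk,B))
print('pen',back(c,[(285,205),(322,243)],.034),'punch',back(c,[(296,151),(325,174)],.031))
print('board corners',back(c,[(260,107),(379,205),(222,290),(126,158)],.026)[:,:2])
E
```

```text
t 0.2 tcp [ 0.2397 -0.5768  0.2219] yaw_y 112.56 tilt [-6.0e-04  1.1e-03 -1.0e+00] w 0.999 F [-0.7 -0.1 -0.3] j [-53.  22.   0.  -0. -68. -15.]
total shift units [-3.651  1.482 -0.579]
turn z units 1.168 deg 52.6
level turn xy units [ 0.0009 -0.0013]
shift if after turn [-1.043  3.8   -0.579]
cam in tool [ 0.07907259 -0.00051197 -0.16227159] axis in tool [-2.87573024e-01  1.71752158e-04  9.57758700e-01] camx in tool [-2.25911174e-04  9.99999944e-01 -2.47158400e-04]
(array([ 0.37469948, -0.32946574]), np.float64(1.2438948355286623), array([276.55387931, 129.39008621]))
pen [[ 0.5279615  -0.08688814  0.034     ]
 [ 0.53007899  0.0450625   0.034     ]] punch [[ 0.3829672  -0.23043182  0.031     ]
 [ 0.37938913 -0.11811419  0.031     ]]
board corners [[ 0.33820996 -0.4637567 ]
 [ 0.34232287  0.03031643]
 [ 0.75962397  0.01939531]
 [ 0.76451433 -0.46209604]]
```

```bash
python3 -m crank '[[-1,[-0.4,0.16,-0.07],[0,0,0]],[-1,[-0.4,0.16,-0.07],[0,0,0]],[-1,[-0.4,0.16,-0.07],[0,0,0]],[-1,[-0.4,0.16,-0.07],[0,0,0]],[-1,[-0.4,0.16,-0.07],[0,0,0]],[-1,[-0.4,0.16,-0.07],[0,0,0]],[-1,[-0.4,0.16,-0.07],[0,0,0]],[-1,[-0.4,0.16,-0.07],[0,0,0]]]'
python3 -m crank '[[-1,[0,0,0],[0,0,-0.18]],[-1,[0,0,0],[0,0,-0.18]],[-1,[0,0,0],[0,0,-0.18]],[-1,[0,0,0],[0,0,-0.18]],[-1,[0,0,0],[0,0,-0.18]],[-1,[0,0,0],[0,0,-0.18]],[-1,[0,0,0],[0,0,-0.18]],[-1,[0,0,0],[0,0,-0.18]]]'
python3 -m crank '[[-1,[0,0,0],[0,0,-0.18]],[-1,[0,0,0],[0,0,-0.18]],[-1,[0,0,0],[0,0,-0.18]],[-1,[0,0,0],[0,0,-0.18]],[-1,[0,0,0],[0,0,-0.18]],[-1,[0,0,0],[0,0,-0.18]],[-1,[0,0,0],[0,0,0]]]'
python3 pl.py 0.556 -0.156 0.15 -135
python3 - <<'E'
from h import *
c=r.capture('wrist'); cv2.imwrite('pics/w1.png',c['img'])
E
```

```text
time_s: 1.1
tcp_pos: [0.4872, -0.3347, 0.279]
ee_rot: [[-0.923, -0.384, 0.0], [-0.384, 0.923, -0.0], [-0.0, -0.0, -1.0]]
wrist_force: [0.1, -0.6, -0.4]
gripper_width: 0.998
time_s: 1.9
tcp_pos: [0.4861, -0.3361, 0.2785]
ee_rot: [[-0.04, -0.999, -0.0], [-0.999, 0.04, 0.0], [-0.0, 0.0, -1.0]]
wrist_force: [0.2, -0.4, -0.6]
gripper_width: 1.0
time_s: 2.6
tcp_pos: [0.4862, -0.3361, 0.2785]
ee_rot: [[0.719, -0.695, -0.0], [-0.695, -0.719, 0.0], [-0.0, -0.0, -1.0]]
wrist_force: [0.2, 0.0, 0.3]
gripper_width: 0.998
t 2.6 tcp [ 0.4862 -0.3361  0.2785] yaw_y -134.05 tilt [-1.e-04  1.e-04 -1.e+00] w 0.998 F [0.2 0.  0.3] j [-19.  17.   1.  -0. -74.  65.]
total shift units [-0.75  -1.78   1.285]
turn z units 0.021 deg 0.9
level turn xy units [0.     0.0002]
shift if after turn [-0.779 -1.767  1.285]
```

View pics/w1.png

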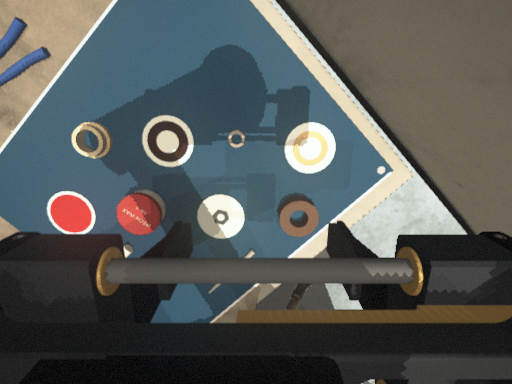

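This wrist view shows the whole kit: tin (139,213), red tile (71,212), collar (91,140), brown tile (168,141), nut (237,139), tan tile (311,147), hex tile (221,216), roll (299,215). Next I measure these positions.

```bash
cat > m2.py <<'E'
from h import *
c=r.capture('wrist'); im=c['img'];b,g,R=[im[...,i].astype(int) for i in range(3)]
nb=(R>b*0.8)
for n,m,uv,z in [('red','tile',(71,212),T),('brown','tile',(168,141),T),('tan','tile',(311,147),T),('hex','tile',(221,216),T),('tin','tin',(139,213),B),('roll','roll',(299,215),B),('collar','collar',(91,140),B),('nut','nut',(237,139),B)]:
    w=np.zeros_like(nb); w[uv[1]-40:uv[1]+40,uv[0]-40:uv[0]+40]=1
    x,ra,ce=fit(c,m,blob(nb&w,uv,20),z); print(n,x.round(4),'area',round(ra,2),ce.round(1))
a=im[95:245,40:345]; cv2.imwrite('pics/w1z.png',cv2.resize(a,None,fx=2.6,fy=2.6,interpolation=2))
E
python3 m2.py
```

```text
red [ 0.6242 -0.0449] area 2.35 [ 69.8 226. ]
brown [ 0.6029 -0.2614] area 1.06 [167.3 140.9]
tan [ 0.4502 -0.4052] area 1.06 [309.5 147.2]
hex [ 0.4735 -0.2119] area 1.91 [209.1 221.1]
tin [ 0.5564 -0.1585] area 1.15 [143.  212.3]
roll [ 0.386  -0.3224] area 1.05 [297.9 215.8]
collar [ 0.6807 -0.1843] area 1.12 [ 91.7 140.1]
nut [ 0.5356 -0.3377] area 1.08 [236.1 138.5]
```

View pics/w1z.png

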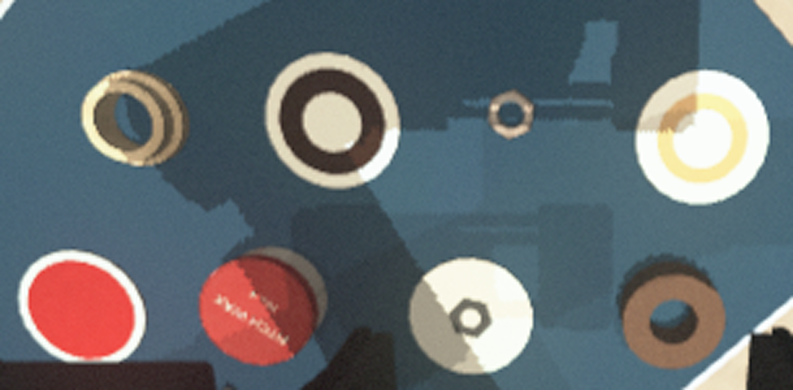

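```bash
python3 -m crank '[[-1,[-0.15,-0.355,0.25],[0,0,0]],[-1,[-0.15,-0.355,0.25],[0,0,0]],[-1,[-0.15,-0.355,0.25],[0,0,0]],[-1,[-0.15,-0.355,0.25],[0,0,0]],[-1,[-0.15,-0.355,0.25],[0,0,0]],[-1,[0,0,0],[0,0,0]]]'
python3 - <<'E'
from h import *
c=r.capture('wrist'); cv2.imwrite('pics/w2.png',c['img'])
E
```

```text
time_s: 3.3
tcp_pos: [0.5547, -0.1526, 0.1497]
ee_rot: [[0.72, -0.694, -0.007], [-0.694, -0.72, 0.001], [-0.006, 0.004, -1.0]]
wrist_force: [-1.9, -0.1, 0.1]
gripper_width: 0.997
```

View pics/w2.png

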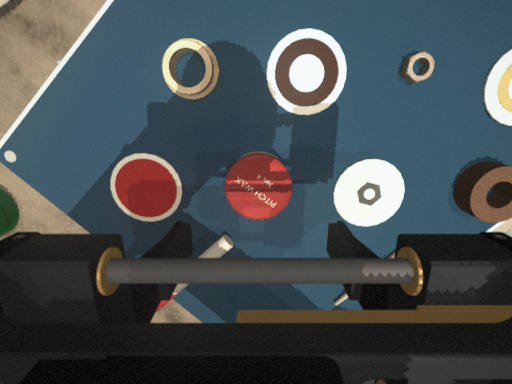

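Close view: tin (259,186), red tile (146,187), hex tile (369,192), brown tile (306,71), collar (190,69), nut (417,67).

```bash
cat > m3.py <<'E'
from h import *
import sys,json
# args: items name,model,u,v,z
def meas(items,c,save=None):
    im=c['img'];b,g,R=[im[...,i].astype(int) for i in range(3)]
    nb=(R>b*0.85)
    vis=im.copy()
    for n,m,uv,z in items:
        w=np.zeros_like(nb); H=54; w[max(0,uv[1]-H):uv[1]+H,max(0,uv[0]-H):uv[0]+H]=1
        x,ra,ce=fit(c,m,blob(nb&w,uv,20),z); print(n,x.round(4),'area',round(ra,2),ce.round(1))
        cv2.polylines(vis,[hull(c,m,*x,z).astype(int)],True,(0,255,0),1)
    if save: cv2.imwrite(save,vis)
E
python3 - <<'E'
from m3 import *
c=r.capture('wrist')
meas([('red','tile',(146,187),T),('tin','tin',(259,186),B),('hex','tile',(369,192),T),('brown','tile',(306,71),T),('collar','collar',(190,69),B),('nut','nut',(417,67),B)],c,'pics/w2m.png')
E
python3 pl.py
```

```text
red [ 0.6357 -0.0646] area 1.05 [146.  188.2]
tin [ 0.5593 -0.1562] area 1.03 [257.2 186.8]
hex [ 0.4669 -0.231 ] area 1.03 [366.9 193.3]
brown [ 0.6029 -0.261 ] area 1.02 [304.6  74.1]
collar [ 0.6804 -0.1853] area 1.07 [190.2  71.2]
nut [ 0.5355 -0.3381] area 0.97 [415.1  69.5]
t 3.4 tcp [ 0.5559 -0.1557  0.1531] yaw_y -134.02 tilt [-1.2e-03 -4.0e-04 -1.0e+00] w 1.005 F [ 0.6 -0.3  0.4] j [  0.  21. -12.   0. -57.  46.]
```

View pics/w2m.png

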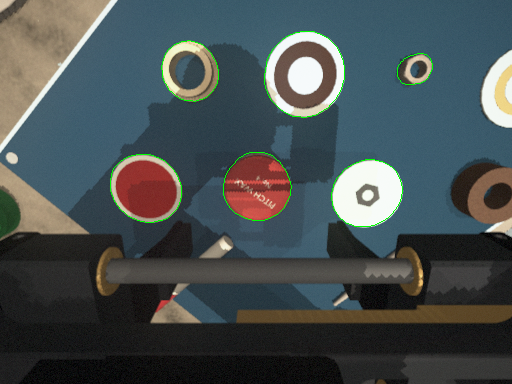

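```bash
python3 pl.py 0.559 -0.1562 0.034 -135
```

```text
t 3.4 tcp [ 0.5559 -0.1557  0.1531] yaw_y -134.02 tilt [-1.2e-03 -4.0e-04 -1.0e+00] w 1.005 F [ 0.6 -0.3  0.4] j [  0.  21. -12.   0. -57.  46.]
total shift units [ 0.026 -0.02   1.191]
turn z units 0.022 deg 1.0
level turn xy units [0.0015 0.0007]
shift if after turn [ 0.026 -0.02   1.191]
```

```bash
python3 -m crank '[[-1,[0.026,-0.02,0],[0,0,0]],[-1,[0,0,0.35],[0,0,0]],[-1,[0,0,0.35],[0,0,0]],[-1,[0,0,0.3],[0,0,0]],[-1,[0,0,0.14],[0,0,0]],[-1,[0,0,0],[0,0,0]],[-1,[0,0,0],[0,0,0]]]'; python3 pl.py 0.559 -0.1562 0.034
```

```text
time_s: 4.1
tcp_pos: [0.5599, -0.1579, 0.0407]
ee_rot: [[0.718, -0.696, 0.002], [-0.696, -0.718, -0.0], [0.002, -0.001, -1.0]]
wrist_force: [0.5, 0.2, 0.4]
gripper_width: 1.003
t 4.1 tcp [ 0.5599 -0.1579  0.0407] yaw_y -134.12 tilt [ 2.2e-03 -5.0e-04 -1.0e+00] w 1.003 F [0.5 0.2 0.4] j [  0.  29. -18.   0. -43.  46.]
total shift units [-0.018 -0.006  0.067]
```

```bash
python3 -m crank '[[-1,[-0.015,0,0.07],[0,0,0]],[-1,[0,0,0],[0,0,0]],[1,[0,0,0],[0,0,0]],[1,[0,0,0],[0,0,0]],[1,[0,0,0],[0,0,0]],[1,[0,0,0],[0,0,0]],[1,[0,0,0],[0,0,0]],[1,[0,0,0],[0,0,0]]]'; python3 pl.py 0.559 -0.1562 0.034
```

```text
time_s: 4.9
tcp_pos: [0.5581, -0.1556, 0.0328]
ee_rot: [[0.719, -0.695, 0.001], [-0.695, -0.719, 0.0], [0.0, -0.0, -1.0]]
wrist_force: [-0.2, 0.2, 0.4]
gripper_width: 0.732
t 4.9 tcp [ 0.5581 -0.1556  0.0328] yaw_y -134.03 tilt [ 6.e-04  0.e+00 -1.e+00] w 0.732 F [-0.2  0.2  0.4] j [  0.  29. -19.   0. -42.  46.]
total shift units [ 0.01  -0.002 -0.012]
```

```bash
python3 -m crank '[[1,[0,0,0],[0,0,0]],[1,[0,0,-0.1],[0,0,0]],[1,[0,0,-0.25],[0,0,0]],[1,[0,0,-0.25],[0,0,0]],[1,[0,0,0],[0,0,0]],[1,[0,0,0],[0,0,0]]]'; python3 pl.py 0.6357 -0.0646 0.093
python3 - <<'E'
from m3 import *
c=r.capture('wrist'); s=r.sense();print(s['tcp_pos']);cv2.imwrite('pics/w3.png',c['img'])
E
```

```text
time_s: 5.5
tcp_pos: [0.5575, -0.1556, 0.0927]
ee_rot: [[0.718, -0.696, 0.0], [-0.696, -0.718, 0.001], [-0.0, -0.001, -1.0]]
wrist_force: [0.2, -0.8, -2.7]
gripper_width: 0.736
t 5.5 tcp [ 0.5575 -0.1556  0.0927] yaw_y -134.07 tilt [ 2.e-04  6.e-04 -1.e+00] w 0.736 F [ 0.2 -0.8 -2.7] j [  0.  25. -16.  -0. -49.  46.]
total shift units [-0.071 -1.198 -0.002]
[ 0.55682376 -0.15560294  0.09178988]
```

View pics/w3.png

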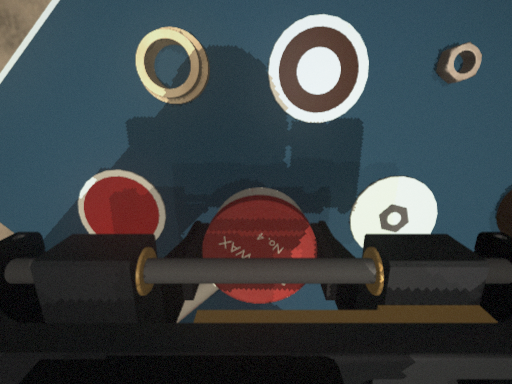

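Run:
```python
from m3 import *
c=r.capture('wrist'); s=r.sense(); p=s['tcp_pos']; Rt=np.array(s['ee_rot'])
im=c['img'];b,g,R=[im[...,i].astype(int) for i in range(3)]
m=blob((R>90)&(g<0.5*R),(259,240),200)
pts=[]
for v in range(200,300):
    if 256<v<286: continue
    u=np.nonzero(m[v])[0]
    if len(u)>30 : pts+= [(u[0]-.5,v),(u[-1]+.5,v)]
zt=.058+.0592
P=back(c,np.array(pts),zt)[:,:2]
f=least_squares(lambda q:np.hypot(P[:,0]-q[0],P[:,1]-q[1])-q[2],[*p[:2],.0325],loss='soft_l1',f_scale=.001)
print(f.x,np.abs(f.fun).mean(), 'offset in tool',Rt.T@np.array([f.x[0]-p[0],f.x[1]-p[1],0]),p)
meas([('hex','tile',(393,210),T),('brown','tile',(319,69),T)],c)
```

```text
[ 0.5583008  -0.15714726  0.03177461] 7.71180144639627e-05 offset in tool [ 2.26154611e-03 -7.08815040e-05 -5.55703230e-06] [ 0.5566265  -0.1556253   0.09128946]
hex [ 0.4591 -0.2264] area 1.48 [394.  224.7]
brown [ 0.6028 -0.2609] area 1.01 [317.5  67.6]
```

```bash
python3 pl.py 0.6344 -0.0633 0.092; python3 -m crank '[[1,[-0.02,-0.3,0],[0,0,0]],[1,[-0.02,-0.35,0],[0,0,0]],[1,[-0.02,-0.35,0],[0,0,0]],[1,[-0.02,-0.2,0],[0,0,0]],[1,[0,0,0],[0,0,0]],[1,[0,0,0],[0,0,0]]]'; python3 pl.py 0.6344 -0.0633 0.037
```

```text
t 5.6 tcp [ 0.5566 -0.1556  0.0913] yaw_y -134.07 tilt [-2.8e-03  5.0e-04 -1.0e+00] w 0.731 F [-0.7  0.6 -1.1] j [  0.  25. -16.  -0. -49.  46.]
total shift units [-0.083 -1.204 -0.009]
time_s: 6.2
tcp_pos: [0.6344, -0.0638, 0.0912]
ee_rot: [[0.719, -0.695, -0.003], [-0.695, -0.719, -0.0], [-0.002, 0.002, -1.0]]
wrist_force: [0.1, -1.0, -0.6]
gripper_width: 0.733
t 6.2 tcp [ 0.6344 -0.0638  0.0912] yaw_y -134.03 tilt [-3.3e-03 -2.0e-04 -1.0e+00] w 0.733 F [ 0.1 -1.  -0.6] j [  9.  30.  -7.  -0. -53.  37.]
total shift units [-0.002 -0.005  0.542]
```

```bash
python3 -m crank '[[1,[0,0,0.2],[0,0,0]],[1,[0,0,0.2],[0,0,0]],[1,[0,0,0.1],[0,0,0]],[1,[0,0,0.03],[0,0,0]],[1,[0,0,0],[0,0,0]],[1,[0,0,0],[0,0,0]]]'; python3 pl.py 0.6344 -0.0633 0.0365
```

```text
time_s: 6.8
tcp_pos: [0.6361, -0.0642, 0.0405]
ee_rot: [[0.719, -0.695, 0.002], [-0.695, -0.719, -0.0], [0.001, -0.001, -1.0]]
wrist_force: [0.1, -0.1, -1.4]
gripper_width: 0.738
t 6.8 tcp [ 0.6361 -0.0642  0.0405] yaw_y -134.04 tilt [ 1.7e-03 -1.0e-04 -1.0e+00] w 0.738 F [ 0.1 -0.1 -1.4] j [  9.  33. -10.   0. -47.  37.]
total shift units [-0.019  0.006  0.04 ]
```

```bash
python3 -m crank '[[1,[0,0,0.03],[0,0,0]],[1,[0,0,0],[0,0,0]],[1,[0,0,0],[0,0,0]],[1,[0,0,0],[0,0,0]]]'; python3 pl.py 0.6344 -0.0633 0.0365;python3 -m crank '[[1,[0,0,0],[0,0,0]],[1,[0,0,0],[0,0,0]]]'; python3 pl.py 0.6344 -0.0633 0.0365
```

```text
time_s: 7.2
tcp_pos: [0.6357, -0.0639, 0.0368]
ee_rot: [[0.719, -0.695, 0.0], [-0.695, -0.719, 0.0], [0.0, -0.0, -1.0]]
wrist_force: [1.0, 0.6, -1.5]
gripper_width: 0.736
t 7.2 tcp [ 0.6357 -0.0639  0.0368] yaw_y -134.03 tilt [ 4.e-04  0.e+00 -1.e+00] w 0.736 F [ 1.   0.6 -1.5] j [  9.  33. -10.   0. -47.  37.]
total shift units [-0.013  0.005  0.003]
time_s: 7.4
tcp_pos: [0.6356, -0.0639, 0.0366]
ee_rot: [[0.719, -0.695, 0.0], [-0.695, -0.719, -0.0], [0.0, -0.0, -1.0]]
wrist_force: [0.2, -0.3, -1.6]
gripper_width: 0.736
t 7.4 tcp [ 0.6356 -0.0639  0.0366] yaw_y -134.04 tilt [ 1.e-04 -0.e+00 -1.e+00] w 0.736 F [ 0.2 -0.3 -1.6] j [  9.  33. -10.   0. -47.  37.]
total shift units [-0.013  0.004  0.001]
```

```bash
python3 -m crank '[[1,[-0.012,0.004,0],[0,0,0]],[1,[0,0,0.008],[0,0,0]],[1,[0,0,0],[0,0,0]],[1,[0,0,0],[0,0,0]],[-1,[0,0,0],[0,0,0]],[-1,[0,0,0],[0,0,0]],[-1,[0,0,0],[0,0,0]],[-1,[0,0,0],[0,0,0]]]'; python3 pl.py 0.6344 -0.0633 0.15; python3 -m crank '[[-1,[0,0,-0.1],[0,0,0]],[-1,[0,0,-0.25],[0,0,0]],[-1,[0,0,-0.4],[0,0,0]],[-1,[0,0,-0.4],[0,0,0]],[-1,[0,0,0],[0,0,0]],[-1,[0,0,0],[0,0,0]],[-1,[0,0,0],[0,0,0]],[-1,[0,0,0],[0,0,0]]]'
python3 - <<'E'
from h import *
c=r.capture('wrist'); cv2.imwrite('pics/w4.png',c['img'])
E
```

```text
time_s: 8.2
tcp_pos: [0.6346, -0.0634, 0.0359]
ee_rot: [[0.719, -0.695, 0.001], [-0.695, -0.719, -0.0], [0.0, -0.0, -1.0]]
wrist_force: [0.9, 0.6, -0.1]
gripper_width: 0.971
t 8.2 tcp [ 0.6346 -0.0634  0.0359] yaw_y -134.03 tilt [ 5.e-04 -0.e+00 -1.e+00] w 0.971 F [ 0.9  0.6 -0.1] j [  9.  33. -10.   0. -47.  37.]
total shift units [-2.000e-03  1.000e-03 -1.141e+00]
time_s: 9.0
tcp_pos: [0.6335, -0.0634, 0.1494]
ee_rot: [[0.719, -0.695, -0.003], [-0.695, -0.719, -0.0], [-0.002, 0.002, -1.0]]
wrist_force: [-0.1, 1.2, 0.1]
gripper_width: 1.004
```

View pics/w4.png

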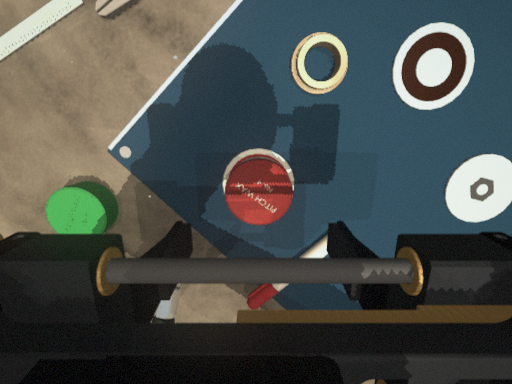

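```bash
cat > m4.py <<'E'
from m3 import *
def circ(c,pts,z,Rad,x0):
    P=back(c,np.array(pts,float),z)[:,:2]
    f=least_squares(lambda q:np.hypot(P[:,0]-q[0],P[:,1]-q[1])-Rad,x0,loss='soft_l1',f_scale=.0007)
    return f.x,np.abs(f.fun).mean()
E
python3 - <<'E'
from m4 import *
c=r.capture('wrist'); im=c['img'];b,g,R=[im[...,i].astype(int) for i in range(3)]
red=blob((R>90)&(g<0.5*R),(259,190),200)
MODEL['lid']=[(0,.0325),(.011,.0325)]
x,ra,ce=fit(c,'lid',red,.029+.021); print('lid',x,ra,ce)
w=(R>b*0.85); w[:140]=0;w[215:]=0;w[:,:215]=0;w[:,305:]=0
m=blob(w,(259,180),50)
pts=[]
for u in range(225,293):
    v=np.nonzero(m[:,u])[0]
    if len(v): pts.append((u,v[0]-.5))
for v in range(165,190):
    u=np.nonzero(m[v])[0]; pts+=[(u[0]-.5,v),(u[-1]+.5,v)]
print(circ(c,pts,T,.038,x))
p=r.sense()['tcp_pos'];print(p)
cs=np.array(pts);print(cs[::12])
meas([('collar','collar',(320,63),B),('brown','tile',(433,66),T)],c,'pics/w4m.png')
E
```

```text
lid [ 0.63492127 -0.0647823 ] 0.9781008708179126 [258.98539326 191.28848315]
(array([ 0.63625032, -0.06467105]), np.float64(0.0002934922135392978))
[ 0.63381878 -0.06343129  0.14948854]
[[225.  168.5]
 [237.  154.5]
 [249.  148.5]
 [261.  147.5]
 [273.  150.5]
 [285.  159.5]
 [225.5 167. ]
 [222.5 173. ]
 [221.5 179. ]
 [221.5 185. ]]
collar [ 0.6799 -0.1859] area 1.06 [318.9  63. ]
brown [ 0.6031 -0.261 ] area 1.03 [432.8  65.8]
```

Run:
```python
import cv2
a=cv2.imread('pics/w4.png')[135:235,205:315]; cv2.imwrite('pics/w4z.png',cv2.resize(a,None,fx=5,fy=5,interpolation=2))
from h import *
c=r.capture('side');cv2.imwrite('pics/s4z.png',cv2.resize(c['img'][150:280,180:340],None,fx=4,fy=4,interpolation=2))
```

```text
(no output)
```

View pics/w4z.png

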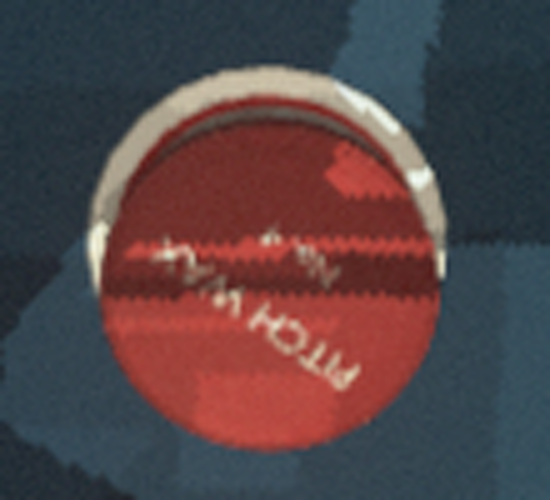

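View pics/s4z.png

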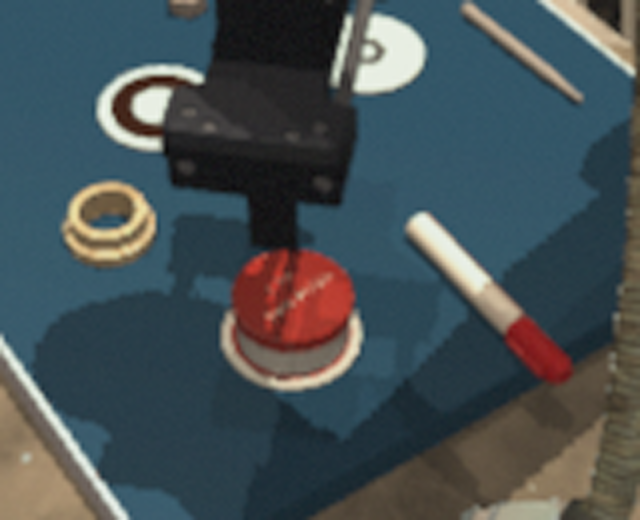

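Tin on the red tile, within about 1 mm of centre by the wrist fit, and the side view agrees. Next I move over the emery roll.

```bash
python3 pl.py 0.383 -0.326 0.15; python3 -m crank '[[-1,[0,0.4,0],[0,0,0]],[-1,[0,0.45,0],[0,0,0]],[-1,[0,0.45,0],[0,0,0]],[-1,[0,0.45,0],[0,0,0]],[-1,[0,0.45,0],[0,0,0]],[-1,[0,0.45,0],[0,0,0]],[-1,[0,0.45,0],[0,0,0]],[-1,[0,0.45,0],[0,0,0]]]';python3 pl.py 0.383 -0.326 0.15
```

```text
t 9.15 tcp [ 0.634  -0.0634  0.1497] yaw_y -134.04 tilt [-2.e-03 -3.e-04 -1.e+00] w 1.002 F [ 1.  -0.4  0. ] j [  9.  26.  -3.  -0. -60.  37.]
total shift units [2.100e-02 3.632e+00 2.000e-03]
time_s: 9.95
tcp_pos: [0.3862, -0.3196, 0.1506]
ee_rot: [[0.719, -0.695, -0.0], [-0.695, -0.719, -0.0], [-0.0, 0.0, -1.0]]
wrist_force: [0.1, -0.7, 0.2]
gripper_width: 0.997
t 9.95 tcp [ 0.3862 -0.3196  0.1506] yaw_y -134.01 tilt [-3.e-04 -0.e+00 -1.e+00] w 0.997 F [ 0.1 -0.7  0.2] j [-21.  14. -23.   0. -53.  67.]
total shift units [0.022 0.068 0.006]
```

```bash
python3 -m crank '[[-1,[0,0,0],[0,0,0]],[-1,[0,0,0],[0,0,0]],[-1,[0,0,0],[0,0,0]]]'
python3 - <<'E'
from m4 import *
c=r.capture('wrist');cv2.imwrite('pics/w5.png',c['img'])
p=r.sense()['tcp_pos'];print(p, proj(c,[[.385,-.325,.04],[.4502,-.4052,.029],[.467,-.231,.029]]))
E
```

```text
time_s: 10.25
tcp_pos: [0.3881, -0.3183, 0.1506]
ee_rot: [[0.719, -0.695, 0.0], [-0.695, -0.719, -0.0], [0.0, 0.0, -1.0]]
wrist_force: [0.4, -0.8, -0.8]
gripper_width: 1.002
[ 0.38837992 -0.31807146  0.15064499] [[265.93000238 186.5442945 ]
 [279.36186107  79.93476003]
 [148.91231521 189.47725301]]
```

View pics/w5.png

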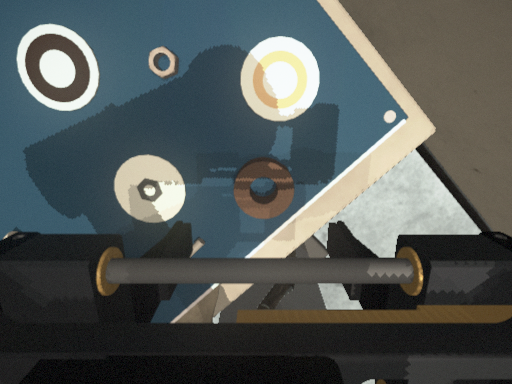

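Roll at (263,188), tan tile (280,79), hex tile (150,188), nut (163,61).

```bash
python3 - <<'E'
from m4 import *
c=r.capture('wrist')
meas([('roll','roll',(263,188),B),('hex','tile',(150,188),T),('tan','tile',(280,79),T),('nut','nut',(163,61),B),('brown','tile',(58,68),T)],c,'pics/w5m.png')
E
python3 pl.py 0.385 -0.325 0.03
```

```text
roll [ 0.3859 -0.3223] area 1.02 [263.8 188. ]
hex [ 0.4567 -0.227 ] area 1.41 [154.1 197.2]
tan [ 0.45   -0.4048] area 1.03 [279.7  78.6]
nut [ 0.5358 -0.3378] area 0.96 [163.4  62. ]
brown [ 0.6024 -0.2618] area 1.03 [58.2 66.7]
t 10.35 tcp [ 0.3885 -0.3179  0.1506] yaw_y -133.94 tilt [-0.  0. -1.] w 0.999 F [0.4 1.1 0.6] j [-21.  14. -23.  -0. -53.  67.]
total shift units [0.024 0.075 1.206]
```

View pics/w5m.png

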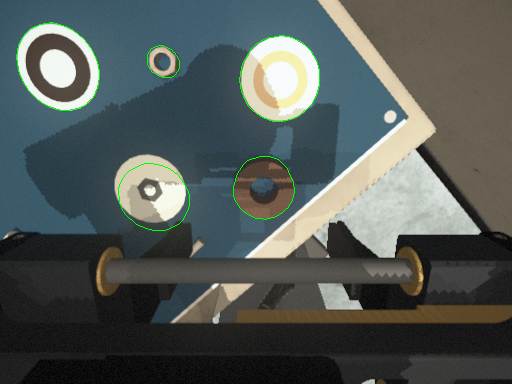

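```bash
python3 pl.py 0.3859 -0.3223 0.029; python3 -m crank '[[-1,[0.015,0.05,0],[0,0,0]],[-1,[0,0,0.3],[0,0,0]],[-1,[0,0,0.4],[0,0,0]],[-1,[0,0,0.3],[0,0,0]],[-1,[0,0,0.1],[0,0,0]],[-1,[0,0,0],[0,0,0]],[-1,[0,0,0],[0,0,0]],[-1,[0,0,0],[0,0,0]]]';python3 pl.py 0.3859 -0.3223 0.029
```

```text
t 10.35 tcp [ 0.3885 -0.3179  0.1506] yaw_y -133.94 tilt [-0.  0. -1.] w 0.999 F [0.4 1.1 0.6] j [-21.  14. -23.  -0. -53.  67.]
total shift units [0.012 0.05  1.216]
time_s: 11.15
tcp_pos: [0.3866, -0.3237, 0.0424]
ee_rot: [[0.719, -0.695, 0.003], [-0.695, -0.719, -0.002], [0.003, -0.001, -1.0]]
wrist_force: [-0.4, -0.2, -0.5]
gripper_width: 0.998
t 11.15 tcp [ 0.3866 -0.3237  0.0424] yaw_y -134.0 tilt [ 0.0032 -0.0016 -1.    ] w 0.998 F [-0.4 -0.2 -0.5] j [-21.  23. -29.   0. -38.  67.]
total shift units [-0.015 -0.005  0.134]
```

```bash
python3 -m crank '[[-1,[0,0,0.1],[0,0,0]],[-1,[0,0,0],[0,0,0]],[-1,[0,0,0],[0,0,0]],[-1,[0,0,0],[0,0,0]]]';python3 pl.py 0.3859 -0.3223 0.029
```

```text
time_s: 11.55
tcp_pos: [0.3853, -0.3233, 0.0309]
ee_rot: [[0.719, -0.695, 0.0], [-0.695, -0.719, -0.0], [0.0, -0.0, -1.0]]
wrist_force: [-0.1, -0.9, 0.9]
gripper_width: 1.002
t 11.55 tcp [ 0.3853 -0.3233  0.0309] yaw_y -134.03 tilt [ 3.e-04 -2.e-04 -1.e+00] w 1.002 F [-0.1 -0.9  0.9] j [-21.  24. -30.   0. -36.  67.]
total shift units [-0.003 -0.011  0.019]
```

```bash
python3 -m crank '[[1,[0,-0.01,0.01],[0,0,0]],[1,[0,0,0],[0,0,0]],[1,[0,0,0],[0,0,0]],[1,[0,0,0],[0,0,0]],[1,[0,0,0],[0,0,0]],[1,[0,0,0],[0,0,0]],[1,[0,0,0],[0,0,0]],[1,[0,0,0],[0,0,0]]]';python3 pl.py 0.3859 -0.3223 0.029;  python3 -m crank '[[1,[0,0,-0.1],[0,0,0]],[1,[0,0,-0.25],[0,0,0]],[1,[0,0,-0.3],[0,0,0]],[1,[0,0,0],[0,0,0]],[1,[0,0,0],[0,0,0]],[1,[0,0,0],[0,0,0]],[1,[0,0,0],[0,0,0]]]'
python3 - <<'E'
from m3 import *
c=r.capture('wrist'); s=r.sense();print(s['tcp_pos']);cv2.imwrite('pics/w6.png',c['img'])
E
```

```text
time_s: 12.35
tcp_pos: [0.386, -0.3225, 0.0298]
ee_rot: [[0.719, -0.695, 0.0], [-0.695, -0.719, -0.0], [0.0, -0.0, -1.0]]
wrist_force: [0.2, 0.3, 0.1]
gripper_width: 0.678
t 12.35 tcp [ 0.386  -0.3225  0.0298] yaw_y -134.04 tilt [ 1.e-04 -0.e+00 -1.e+00] w 0.678 F [0.2 0.3 0.1] j [-21.  24. -30.  -0. -36.  67.]
total shift units [-0.002 -0.001  0.008]
time_s: 13.05
tcp_pos: [0.3851, -0.3221, 0.0938]
ee_rot: [[0.719, -0.695, -0.002], [-0.695, -0.719, 0.001], [-0.002, 0.001, -1.0]]
wrist_force: [-0.2, 0.7, -0.7]
gripper_width: 0.678
[ 0.38520893 -0.32218076  0.09378376]
```

View pics/w6.png

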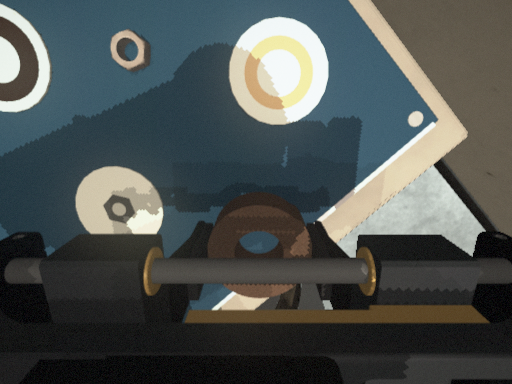

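```bash
python3 pl.py 0.6028 -0.2612 0.094
```

```text
t 13.1 tcp [ 0.3852 -0.3222  0.0938] yaw_y -134.04 tilt [-0.0022  0.001  -1.    ] w 0.681 F [ 0.1 -0.9 -0.9] j [-21.  18. -26.  -0. -45.  67.]
total shift units [ 1.14  -1.951 -0.006]
```

```bash
python3 -m crank '[[1,[0.15,-0.25,0],[0,0,0]],[1,[0.22,-0.38,0],[0,0,0]],[1,[0.22,-0.38,0],[0,0,0]],[1,[0.22,-0.38,0],[0,0,0]],[1,[0.22,-0.38,0],[0,0,0]],[1,[0.11,-0.18,0],[0,0,0]],[1,[0,0,0],[0,0,0]],[1,[0,0,0],[0,0,0]]]';python3 -m crank '[[1,[0,0,0.2],[0,0,0]],[1,[0,0,0.15],[0,0,0]],[1,[0,0,0.1],[0,0,0]],[1,[0,0,0.05],[0,0,0]],[1,[0,0,0],[0,0,0]],[1,[0,0,0],[0,0,0]],[1,[0,0,0],[0,0,0]]]';python3 pl.py 0.6028 -0.2612 0.0335
```

```text
time_s: 13.9
tcp_pos: [0.6027, -0.2611, 0.0931]
ee_rot: [[0.719, -0.695, -0.003], [-0.695, -0.719, 0.001], [-0.003, 0.002, -1.0]]
wrist_force: [-0.1, -0.1, -0.9]
gripper_width: 0.679
time_s: 14.6
tcp_pos: [0.604, -0.2617, 0.0456]
ee_rot: [[0.719, -0.695, 0.002], [-0.695, -0.719, -0.0], [0.001, -0.001, -1.0]]
wrist_force: [-0.2, -0.7, -0.8]
gripper_width: 0.682
t 14.6 tcp [ 0.604  -0.2617  0.0456] yaw_y -134.03 tilt [ 1.5e-03 -5.0e-04 -1.0e+00] w 0.682 F [-0.2 -0.7 -0.8] j [ -9.  34.  -6.   0. -49.  55.]
total shift units [-0.012  0.004  0.121]
```

```bash
python3 -m crank '[[1,[0,0,0.1],[0,0,0]],[1,[0,0,0],[0,0,0]],[1,[0,0,0],[0,0,0]],[1,[0,0,0],[0,0,0]],[1,[0,0,0],[0,0,0]]]';python3 pl.py 0.6028 -0.2612 0.0332
```

```text
time_s: 15.1
tcp_pos: [0.6036, -0.2616, 0.0349]
ee_rot: [[0.719, -0.695, 0.0], [-0.695, -0.719, -0.0], [0.0, -0.0, -1.0]]
wrist_force: [-0.2, -0.4, -1.1]
gripper_width: 0.68
t 15.1 tcp [ 0.6036 -0.2616  0.0349] yaw_y -134.03 tilt [ 3.e-04 -1.e-04 -1.e+00] w 0.68 F [-0.2 -0.4 -1.1] j [ -9.  35.  -7.   0. -48.  55.]
total shift units [-0.008  0.003  0.017]
```

```bash
python3 -m crank '[[1,[-0.008,0.003,0.01],[0,0,0]],[1,[0,0,0.004],[0,0,0]],[1,[0,0,0],[0,0,0]],[1,[0,0,0],[0,0,0]],[-1,[0,0,0],[0,0,0]],[-1,[0,0,0],[0,0,0]],[-1,[0,0,0],[0,0,0]],[-1,[0,0,0],[0,0,0]]]'; python3 pl.py 0.6028 -0.2612 0.15; python3 -m crank '[[-1,[0,0,-0.1],[0,0,0]],[-1,[0,0,-0.25],[0,0,0]],[-1,[0,0,-0.4],[0,0,0]],[-1,[0,0,-0.4],[0,0,0]],[-1,[0,0,0],[0,0,0]],[-1,[0,0,0],[0,0,0]],[-1,[0,0,0],[0,0,0]],[-1,[0,0,0],[0,0,0]]]'
python3 - <<'E'
from h import *
c=r.capture('wrist'); cv2.imwrite('pics/w7.png',c['img'])
E
```

```text
time_s: 15.9
tcp_pos: [0.6028, -0.2612, 0.0335]
ee_rot: [[0.719, -0.695, 0.0], [-0.695, -0.719, -0.0], [0.0, -0.0, -1.0]]
wrist_force: [0.3, -0.2, -0.3]
gripper_width: 0.949
t 15.9 tcp [ 0.6028 -0.2612  0.0335] yaw_y -134.04 tilt [ 4.e-04 -1.e-04 -1.e+00] w 0.949 F [ 0.3 -0.2 -0.3] j [ -9.  35.  -7.   0. -48.  55.]
total shift units [ 0.000e+00 -1.000e-03 -1.165e+00]
time_s: 16.7
tcp_pos: [0.6018, -0.261, 0.1469]
ee_rot: [[0.719, -0.695, -0.003], [-0.695, -0.719, 0.001], [-0.002, 0.001, -1.0]]
wrist_force: [0.5, -0.1, 0.8]
gripper_width: 1.001
```

View pics/w7.png

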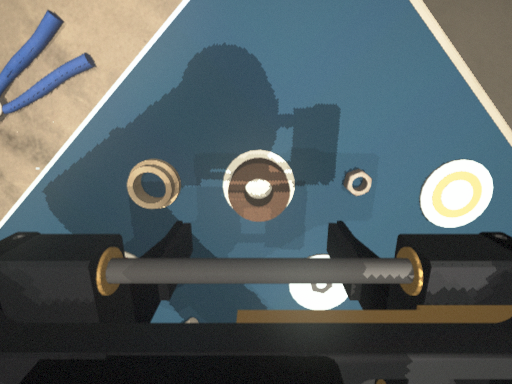

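Roll sits on the brown tile at (258,188); collar (153,184), nut (357,182), tan tile (457,193). Checking the centring and the next targets.

Run:
```python
from m4 import *
c=r.capture('wrist'); im=c['img'];b,g,R=[im[...,i].astype(int) for i in range(3)]
meas([('collar','collar',(153,184),B),('nut','nut',(357,182),B),('tan','tile',(457,193),T)],c,'pics/w7m.png')
# brown: white rim outer boundary, upper part ; roll top: brown lower part at z .054
w=(R>b*0.9); w[:140]=0;w[226:]=0;w[:,:210]=0;w[:,305:]=0
m=blob(w,(258,188),200)
pts=[]
for u in range(228,290):
    v=np.nonzero(m[:,u])[0]; pts.append((u,v[0]-.5))
for v in range(165,188):
    u=np.nonzero(m[v])[0]; pts+=[(u[0]-.5,v),(u[-1]+.5,v)]
print('tile',circ(c,pts,T,.038,[.603,-.261]))
pts=[]
for u in range(235,284):
    v=np.nonzero(m[:,u])[0]; pts.append((u,v[-1]+.5))
print('roll',circ(c,pts,T+.025,.030,[.603,-.261]))
a=im[135:235,110:400]; cv2.imwrite('pics/w7z.png',cv2.resize(a,None,fx=2.7,fy=2.7,interpolation=2))
```

```text
collar [ 0.6803 -0.1841] area 1.1 [153.2 183.9]
nut [ 0.5353 -0.3379] area 0.98 [357.5 182.3]
tan [ 0.4504 -0.4049] area 1.04 [455.9 193.1]
tile (array([ 0.60331011, -0.2616153 ]), np.float64(0.0002456103671797826))
roll (array([ 0.60281251, -0.26121031]), np.float64(0.00020425225553012832))
```

View pics/w7z.png

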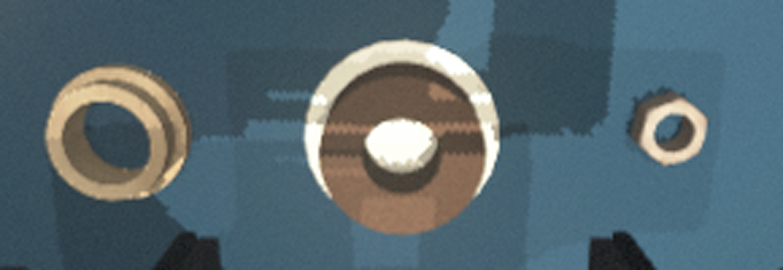

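```bash
python3 pl.py 0.680 -0.1845 0.14; python3 -m crank '[[-1,[0,-0.3,0],[0,0,0]],[-1,[0,-0.4,0.04],[0,0,0]],[-1,[0,-0.39,0.04],[0,0,0]],[-1,[0,0,0],[0,0,0]],[-1,[0,0,0],[0,0,0]],[-1,[0,0,0],[0,0,0]],[-1,[0,0,0],[0,0,0]]]'
python3 - <<'E'
from h import *
c=r.capture('wrist'); cv2.imwrite('pics/w8.png',c['img'][40:240,60:460]);print(r.sense()['tcp_pos'])
E
```

```text
t 16.8 tcp [ 0.602  -0.2611  0.147 ] yaw_y -134.04 tilt [-2.5e-03  5.0e-04 -1.0e+00] w 0.998 F [0.1 0.5 0.9] j [ -9.  28.  -1.  -0. -61.  55.]
total shift units [ 0.028 -1.093  0.069]
time_s: 17.5
tcp_pos: [0.6777, -0.1838, 0.1405]
ee_rot: [[0.718, -0.696, -0.0], [-0.696, -0.718, -0.0], [-0.0, 0.0, -1.0]]
wrist_force: [0.4, -1.0, 0.3]
gripper_width: 0.999
[ 0.67778519 -0.18382296  0.14064253]
```

View pics/w8.png

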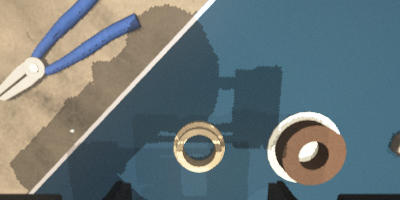

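```bash
python3 - <<'E'
from m4 import *
c=r.capture('wrist')
meas([('collar','collar',(259,187),B)],c)
MODEL['collar']=[(0,.026),(.009,.026),(.02,.021)]
meas([('collar','collar',(259,187),B)],c)
MODEL['collar']=[(0,.026),(.009,.026),(.009,.0215),(.02,.0215)]
meas([('collar','collar',(259,187),B)],c,'pics/x.png')
im=cv2.imread('pics/x.png')[145:230,210:310];cv2.imwrite('pics/w8z.png',cv2.resize(im,None,fx=6,fy=6,interpolation=2))
E
python3 pl.py 0.680 -0.185 0.029
```

```text
collar [ 0.6796 -0.1849] area 1.08 [258.6 186.3]
collar [ 0.68   -0.1853] area 1.05 [258.6 186.3]
collar [ 0.68   -0.1853] area 1.05 [258.6 186.3]
t 17.6 tcp [ 0.6779 -0.1838  0.1407] yaw_y -134.11 tilt [ 3.e-04 -1.e-04 -1.e+00] w 1.0 F [-0.5  0.8  0.4] j [ -2.  33.   6.   0. -64.  48.]
total shift units [ 0.023 -0.006  1.117]
```

View pics/w8z.png

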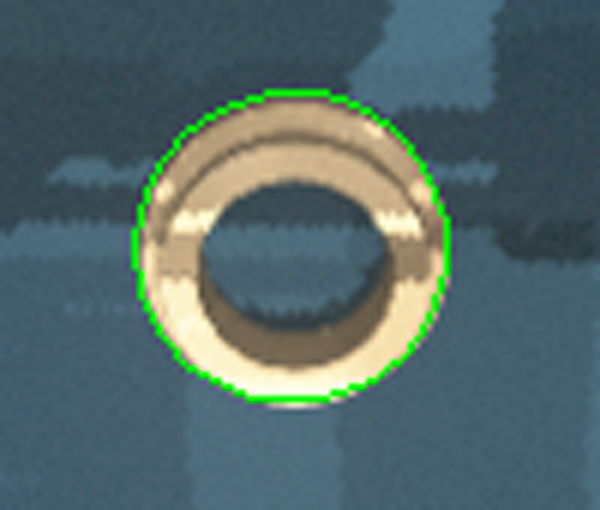

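```bash
python3 -m crank '[[-1,[0.023,-0.005,0],[0,0,0]],[-1,[0,0,0.3],[0,0,0]],[-1,[0,0,0.4],[0,0,0]],[-1,[0,0,0.25],[0,0,0]],[-1,[0,0,0.1],[0,0,0]],[-1,[0,0,0],[0,0,0]],[-1,[0,0,0],[0,0,0]],[-1,[0,0,0],[0,0,0]]]';python3 -m crank '[[-1,[0,0,0.03],[0,0,0]],[-1,[0,0,0],[0,0,0]],[-1,[0,0,0],[0,0,0]],[-1,[0,0,0],[0,0,0]]]';python3 pl.py 0.680 -0.1855 0.029
```

```text
time_s: 18.4
tcp_pos: [0.6819, -0.1843, 0.0377]
ee_rot: [[0.719, -0.695, 0.004], [-0.695, -0.719, -0.001], [0.003, -0.002, -1.0]]
wrist_force: [0.9, 0.3, 0.3]
gripper_width: 1.0
time_s: 18.8
tcp_pos: [0.6805, -0.1841, 0.0326]
ee_rot: [[0.719, -0.695, 0.0], [-0.695, -0.719, -0.0], [0.0, -0.0, -1.0]]
wrist_force: [-0.5, -0.4, 0.1]
gripper_width: 1.0
t 18.8 tcp [ 0.6805 -0.1841  0.0326] yaw_y -134.03 tilt [ 3.e-04 -1.e-04 -1.e+00] w 1.0 F [-0.5 -0.4  0.1] j [ -2.  39.   1.   0. -52.  48.]
total shift units [0.006 0.013 0.036]
```

```bash
python3 -m crank '[[-1,[0.006,0.012,0.035],[0,0,0]],[-1,[0,0,0],[0,0,0]],[-1,[0,0,0],[0,0,0]],[1,[0,0,0],[0,0,0]],[1,[0,0,0],[0,0,0]],[1,[0,0,0],[0,0,0]],[1,[0,0,0],[0,0,0]],[1,[0,0,0],[0,0,0]]]';python3 -m crank '[[1,[0,0,0],[0,0,0]],[1,[0,0,0],[0,0,0]],[1,[0,0,0],[0,0,0]]]';python3 pl.py 0.680 -0.1855 0.029
```

```text
time_s: 19.6
tcp_pos: [0.68, -0.1853, 0.0289]
ee_rot: [[0.719, -0.695, 0.0], [-0.695, -0.719, 0.0], [0.0, -0.0, -1.0]]
wrist_force: [0.2, -0.1, -0.4]
gripper_width: 0.631
time_s: 19.9
tcp_pos: [0.6799, -0.1854, 0.0288]
ee_rot: [[0.719, -0.695, -0.0], [-0.695, -0.719, -0.0], [-0.0, 0.0, -1.0]]
wrist_force: [0.3, 0.2, 0.1]
gripper_width: 0.561
t 19.9 tcp [ 0.6799 -0.1854  0.0288] yaw_y -134.04 tilt [-2.e-04 -0.e+00 -1.e+00] w 0.561 F [0.3 0.2 0.1] j [ -2.  39.   1.   0. -51.  48.]
total shift units [ 0.001  0.    -0.002]
```

```bash
python3 -m crank '[[1,[0,0,0],[0,0,0]],[1,[0,0,0],[0,0,0]]]'; python3 -m crank '[[1,[0,0,-0.1],[0,0,0]],[1,[0,0,-0.25],[0,0,0]],[1,[0,0,-0.3],[0,0,0]],[1,[0,0,0],[0,0,0]],[1,[0,0,0],[0,0,0]],[1,[0,0,0],[0,0,0]],[1,[0,0,0],[0,0,0]]]'
python3 - <<'E'
from m3 import *
c=r.capture('wrist'); s=r.sense();print(s['tcp_pos']);cv2.imwrite('pics/w9.png',c['img'])
c=r.capture('side');cv2.imwrite('pics/s9.png',cv2.resize(c['img'][100:270,150:330],None,fx=3.3,fy=3.3,interpolation=2))
E
```

```text
time_s: 20.1
tcp_pos: [0.6799, -0.1854, 0.0288]
ee_rot: [[0.719, -0.695, -0.0], [-0.695, -0.719, -0.0], [-0.0, 0.0, -1.0]]
wrist_force: [-0.4, -0.3, -0.3]
gripper_width: 0.562
time_s: 20.8
tcp_pos: [0.679, -0.1852, 0.0921]
ee_rot: [[0.719, -0.695, -0.003], [-0.695, -0.719, 0.001], [-0.003, 0.002, -1.0]]
wrist_force: [-0.2, -0.1, -1.8]
gripper_width: 0.559
[ 0.67916103 -0.18525647  0.09230216]
```

View pics/w9.png

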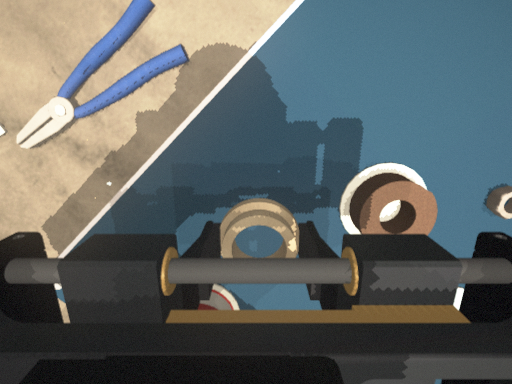

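View pics/s9.png

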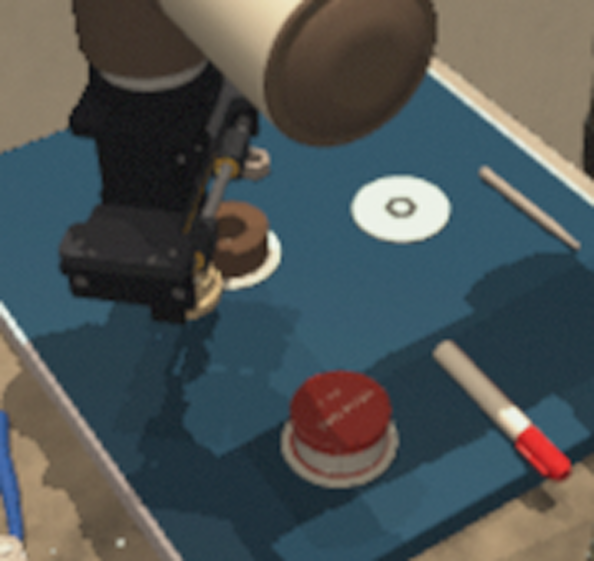

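```bash
python3 pl.py 0.4502 -0.4050 0.093; python3 -m crank '[[1,[0,0.3,0],[0,0,0]],[1,[-0.02,0.42,0],[0,0,0]],[1,[-0.02,0.42,0],[0,0,0]],[1,[-0.02,0.42,0],[0,0,0]],[1,[-0.02,0.42,0],[0,0,0]],[1,[-0.02,0.42,0],[0,0,0]],[1,[0,0.4,0],[0,0,0]],[1,[0,0.3,0],[0,0,0]]]';  python3 -m crank '[[1,[0,0,0],[0,0,0]],[1,[0,0,0],[0,0,0]],[1,[0,0,0],[0,0,0]]]'; python3 pl.py 0.4502 -0.4050 0.0325
```

```text
t 20.9 tcp [ 0.6794 -0.1853  0.0925] yaw_y -134.04 tilt [-2.3e-03  2.0e-04 -1.0e+00] w 0.559 F [ 1.3  0.7 -1. ] j [ -2.  35.   4.  -0. -58.  48.]
total shift units [-0.12   3.172  0.   ]
time_s: 21.7
tcp_pos: [0.4552, -0.4025, 0.0935]
ee_rot: [[0.718, -0.696, -0.001], [-0.696, -0.718, 0.0], [-0.001, 0.0, -1.0]]
wrist_force: [-0.0, -0.6, -1.0]
gripper_width: 0.558
time_s: 22.0
tcp_pos: [0.4579, -0.4009, 0.0937]
ee_rot: [[0.719, -0.695, 0.0], [-0.695, -0.719, 0.0], [-0.0, -0.0, -1.0]]
wrist_force: [0.1, 0.1, -1.2]
gripper_width: 0.559
t 22.0 tcp [ 0.4579 -0.4009  0.0937] yaw_y -134.0 tilt [ 0.  0. -1.] w 0.559 F [ 0.1  0.1 -1.2] j [-26.  27. -11.  -0. -51.  72.]
total shift units [-0.027  0.083  0.612]
```

```bash
python3 -m crank '[[1,[-0.027,0.083,0],[0,0,0]],[1,[0,0,0.2],[0,0,0]],[1,[0,0,0.2],[0,0,0]],[1,[0,0,0.1],[0,0,0]],[1,[0,0,0.05],[0,0,0]],[1,[0,0,0],[0,0,0]],[1,[0,0,0],[0,0,0]],[1,[0,0,0],[0,0,0]]]'; python3 pl.py 0.4502 -0.4050 0.0325
```

```text
time_s: 22.8
tcp_pos: [0.4503, -0.4057, 0.0398]
ee_rot: [[0.719, -0.695, 0.002], [-0.695, -0.719, -0.001], [0.002, -0.0, -1.0]]
wrist_force: [0.1, 0.8, -1.8]
gripper_width: 0.563
t 22.8 tcp [ 0.4503 -0.4057  0.0398] yaw_y -134.02 tilt [ 0.0016 -0.001  -1.    ] w 0.563 F [ 0.1  0.8 -1.8] j [-27.  31. -15.   0. -44.  73.]
total shift units [-0.006 -0.005  0.073]
```

```bash
python3 -m crank '[[1,[0,0,0.055],[0,0,0]],[1,[0,0,0],[0,0,0]],[1,[0,0,0],[0,0,0]],[1,[0,0,0],[0,0,0]],[1,[0,0,0],[0,0,0]]]'; python3 pl.py 0.4502 -0.4050 0.0322
```

```text
time_s: 23.3
tcp_pos: [0.4497, -0.4054, 0.0335]
ee_rot: [[0.719, -0.695, 0.0], [-0.695, -0.719, -0.0], [0.0, -0.0, -1.0]]
wrist_force: [0.6, -0.2, -2.0]
gripper_width: 0.562
t 23.3 tcp [ 0.4497 -0.4054  0.0335] yaw_y -134.04 tilt [ 2.e-04 -1.e-04 -1.e+00] w 0.562 F [ 0.6 -0.2 -2. ] j [-27.  31. -15.   0. -44.  73.]
total shift units [ 0.001 -0.007  0.013]
```

```bash
python3 -m crank '[[1,[0,-0.006,0.012],[0,0,0]],[1,[0,0,0],[0,0,0]],[1,[0,0,0],[0,0,0]],[1,[0,0,0],[0,0,0]],[-1,[0,0,0],[0,0,0]],[-1,[0,0,0],[0,0,0]],[-1,[0,0,0],[0,0,0]],[-1,[0,0,0],[0,0,0]]]'; python3 pl.py ; python3 -m crank '[[-1,[0,0,-0.1],[0,0,0]],[-1,[0,0,-0.25],[0,0,0]],[-1,[0,0,-0.4],[0,0,0]],[-1,[0,0,-0.4],[0,0,0]],[-1,[0,0,0],[0,0,0]],[-1,[0,0,0],[0,0,0]],[-1,[0,0,0],[0,0,0]],[-1,[0,0,0],[0,0,0]]]'
python3 - <<'E'
from h import *
c=r.capture('wrist'); cv2.imwrite('pics/w10.png',c['img'])
E
```

```text
time_s: 24.1
tcp_pos: [0.4502, -0.4051, 0.0324]
ee_rot: [[0.719, -0.695, 0.0], [-0.695, -0.719, -0.0], [0.001, -0.0, -1.0]]
wrist_force: [-0.4, -0.1, 0.0]
gripper_width: 0.841
t 24.1 tcp [ 0.4502 -0.4051  0.0324] yaw_y -134.03 tilt [ 5.e-04 -3.e-04 -1.e+00] w 0.841 F [-0.4 -0.1  0. ] j [-27.  31. -15.   0. -44.  73.]
time_s: 24.9
tcp_pos: [0.4493, -0.4045, 0.1459]
ee_rot: [[0.719, -0.695, -0.002], [-0.695, -0.719, 0.001], [-0.003, 0.001, -1.0]]
wrist_force: [0.5, 0.3, -0.3]
gripper_width: 1.004
```

View pics/w10.png

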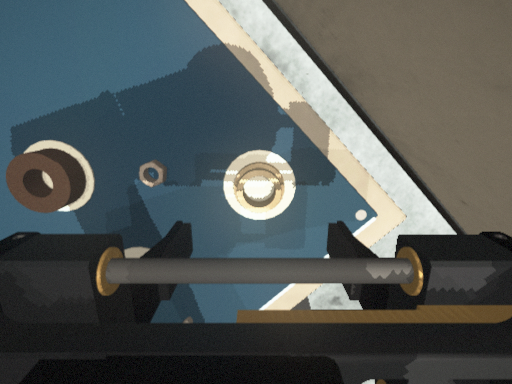

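Collar is on the tan tile at (259,185); nut at (152,173). Checking centring.

Run:
```python
from m4 import *
c=r.capture('wrist'); im=c['img'];b,g,R=[im[...,i].astype(int) for i in range(3)]
meas([('tan','tile',(259,185),T),('nut','nut',(152,173),B)],c)
a=im[140:230,205:315]; cv2.imwrite('pics/w10z.png',cv2.resize(a,None,fx=6,fy=6,interpolation=2))
tan=((R-b)>45)|(R<95)
tan[:150]=0;tan[219:]=0;tan[:,:228]=0;tan[:,290:]=0
MODEL['collar']=[(0,.026),(.006,.026),(.009,.0225),(.02,.0225)]
m=blob(tan,(259,188),100); print(m.sum()); x,ra,ce=fit(c,'collar',m,T); print(x,ra,ce)
vis=im.copy(); vis[m]=(255,0,255); cv2.polylines(vis,[np.round(hull(c,'collar',*x,T)).astype(int)],True,(0,255,0),1)
cv2.imwrite('pics/w10y.png',cv2.resize(vis[140:230,205:315],None,fx=6,fy=6,interpolation=0))
```

```text
tan [ 0.4502 -0.4053] area 1.04 [259.  184.5]
nut [ 0.5356 -0.3377] area 0.97 [152.5 173.2]
946
[ 0.45043352 -0.40555082] 0.9582364388334605 [259.00715381 186.57077159]
```

View pics/w10z.png

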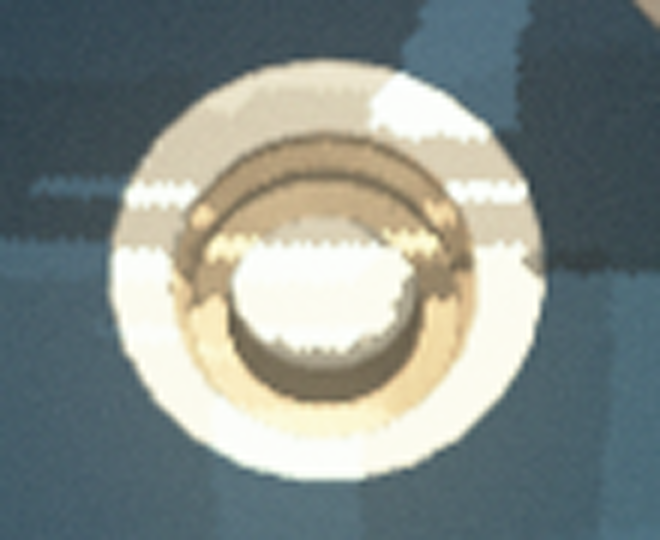

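View pics/w10y.png

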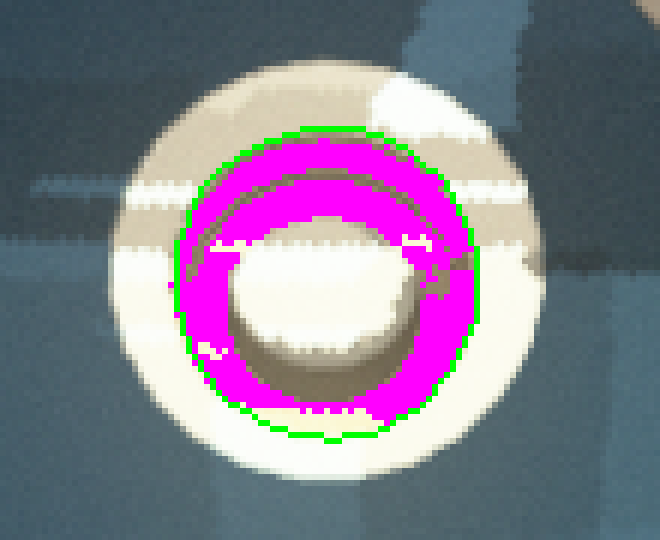

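```bash
python3 pl.py 0.5356 -0.338 0.12; python3 -m crank '[[-1,[0.03,-0.27,0.06],[0,0,0]],[-1,[0.03,-0.27,0.06],[0,0,0]],[-1,[0.03,-0.27,0.06],[0,0,0]],[-1,[0.03,-0.27,0.06],[0,0,0]],[-1,[0,0,0],[0,0,0]],[-1,[0,0,0],[0,0,0]],[-1,[0,0,0],[0,0,0]],[-1,[0,0,0],[0,0,0]]]'; python3 pl.py 0.5356 -0.338 0.12
python3 - <<'E'
from h import *
c=r.capture('wrist'); im=c['img'];cv2.imwrite('pics/w11.png',im)
q=proj(c,[.5356,-.338,.039])[0];print(q); u,v=map(int,q)
cv2.imwrite('pics/w11z.png',cv2.resize(im[v-35:v+35,u-35:u+35],None,fx=8,fy=8,interpolation=2))
q=proj(c,[.467,-.231,.029])[0];print(q)
E
```

```text
t 25.0 tcp [ 0.4495 -0.4046  0.1459] yaw_y -134.04 tilt [-0.0022  0.0011 -1.    ] w 1.0 F [-0.1  0.3  0. ] j [-27.  24.  -9.  -0. -58.  73.]
total shift units [ 0.156 -1.078  0.258]
time_s: 25.8
tcp_pos: [0.5331, -0.3363, 0.1233]
ee_rot: [[0.718, -0.696, -0.0], [-0.696, -0.718, -0.0], [0.0, 0.0, -1.0]]
wrist_force: [-0.1, -0.8, -0.1]
gripper_width: 1.0
t 25.8 tcp [ 0.5331 -0.3363  0.1233] yaw_y -134.1 tilt [-1.e-04 -1.e-04 -1.e+00] w 1.0 F [-0.1 -0.8 -0.1] j [-18.  27.  -6.   0. -56.  63.]
total shift units [ 0.03  -0.005  0.033]
[258.54105676 193.61864272]
[232.08500573 298.8135114 ]
```

View pics/w11.png

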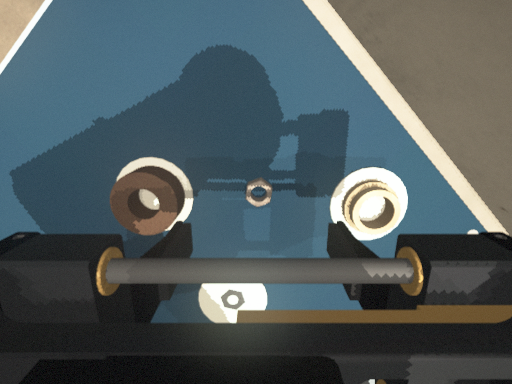

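View pics/w11z.png

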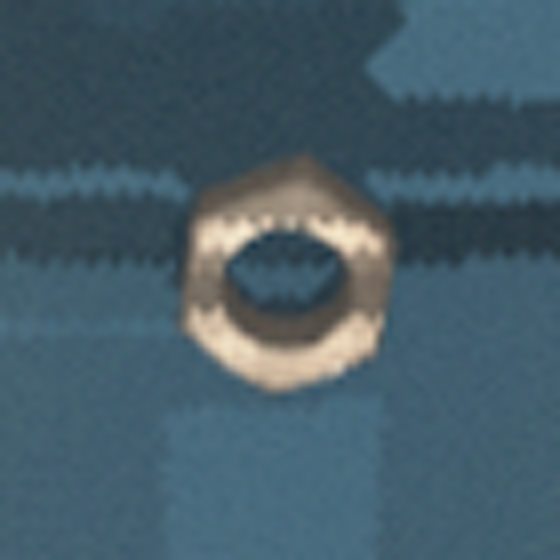

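```bash
cat > hexfit.py <<'E'
from m4 import *
from scipy.optimize import minimize
def hexpts(x,y,yaw,af,z):
    a=np.radians(yaw)+np.pi/6+np.arange(6)*np.pi/3; R=af/2/np.cos(np.pi/6)
    return np.c_[x+R*np.cos(a),y+R*np.sin(a),0*a+z]
def hexfit(c,mask,x0,zs,af,yaws=range(0,60,5)):
    v,u=np.nonzero(mask); u0,v0=u.min()-4,v.min()-4; W,H=u.max()-u0+5,v.max()-v0+5; S=8
    M=cv2.resize(mask[v0:v0+H,u0:u0+W].astype(np.float32),None,fx=S,fy=S,interpolation=cv2.INTER_LINEAR)
    M=(M>.5).astype(np.uint8); cs,_=cv2.findContours(M,0,2); F=np.zeros_like(M); cv2.drawContours(F,[max(cs,key=cv2.contourArea)],-1,1,-1)
    def cost(q):
        P=np.vstack([hexpts(q[0]*.01,q[1]*.01,q[2]*10,af*q[3],z) for z in zs])
        h=cv2.convexHull(((proj(c,P)-[u0,v0]+.5)*S-.5).astype(np.float32)); G=np.zeros_like(F)
        cv2.fillConvexPoly(G,np.round(h*16).astype(np.int32),1,shift=4)
        return 1-(F&G).sum()/(F|G).sum()
    best=min((minimize(cost,[x0[0]*100,x0[1]*100,y/10,1.],method='Nelder-Mead',options=dict(initial_simplex=None,xatol=1e-3,fatol=1e-5)) for y in yaws),key=lambda s:s.fun)
    q=best.x; return q[0]*.01,q[1]*.01,(q[2]*10)%60,q[3],best.fun
E
python3 - <<'E'
from hexfit import *
for k in range(2):
    c=r.capture('wrist'); im=c['img'];b,g,R=[im[...,i].astype(int) for i in range(3)]
    w=(R>b*0.9); w[:165]=0;w[225:]=0;w[:,:225]=0;w[:,290:]=0
    m=blob(w,(258,193),50); print(np.round(hexfit(c,m,(.5356,-.338),(B,B+.013),.024),4))
E
```

```text
[ 5.35600e-01 -3.37700e-01  3.79213e+01  9.80900e-01  3.46000e-02]
[ 5.35600e-01 -3.37800e-01  3.92971e+01  9.78400e-01  3.21000e-02]
```

```bash
python3 pl.py 0.467 -0.231 0.13; python3 -m crank '[[-1,[-0.3,-0.07,0],[0,0,0]],[-1,[-0.4,-0.1,0],[0,0,0]],[-1,[-0.4,-0.1,-0.03],[0,0,0]],[-1,[-0.12,-0.03,-0.03],[0,0,0]],[-1,[0,0,0],[0,0,0]],[-1,[0,0,0],[0,0,0]],[-1,[0,0,0],[0,0,0]],[-1,[0,0,0],[0,0,0]]]'; python3 pl.py 0.467 -0.231 0.13
python3 - <<'E'
from h import *
c=r.capture('wrist'); im=c['img'];cv2.imwrite('pics/w12.png',im)
q=proj(c,[.467,-.231,.029])[0];print(q); u,v=map(int,q)
cv2.imwrite('pics/w12z.png',cv2.resize(im[v-45:v+45,u-45:u+45],None,fx=6,fy=6,interpolation=2))
E
```

```text
t 25.95 tcp [ 0.5333 -0.3362  0.1234] yaw_y -134.09 tilt [ 4.e-04 -1.e-04 -1.e+00] w 1.001 F [-0.1  0.2 -0.7] j [-18.  27.  -6.  -0. -56.  63.]
total shift units [-1.208 -0.294 -0.066]
time_s: 26.75
tcp_pos: [0.4674, -0.23, 0.1288]
ee_rot: [[0.718, -0.696, -0.0], [-0.696, -0.718, -0.0], [-0.0, 0.0, -1.0]]
wrist_force: [0.4, 0.8, 0.2]
gripper_width: 0.998
t 26.75 tcp [ 0.4674 -0.23    0.1288] yaw_y -134.1 tilt [-2.e-04 -0.e+00 -1.e+00] w 0.998 F [0.4 0.8 0.2] j [ -8.  17. -22.   0. -51.  54.]
total shift units [ 0.004  0.01  -0.012]
[260.05316005 191.39310638]
```

View pics/w12z.png

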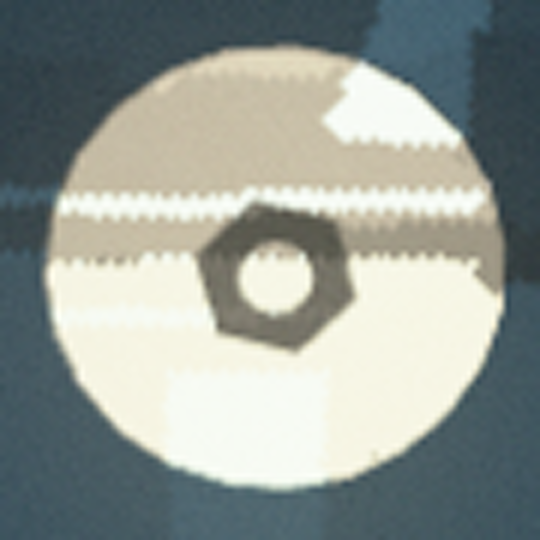

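Run:
```python
from hexfit import *
c=r.capture('wrist'); im=c['img'];b,g,R=[im[...,i].astype(int) for i in range(3)]
meas([('hex','tile',(260,191),T)],c)
u,v=260,191
for th in (105,115,125):
    w=(R<th)&(R>b*0.85); k=np.zeros_like(w); k[v-20:v+20,u-20:u+20]=1
    m=blob(w&k,(260,191),50); print(th,m.sum(),np.round(hexfit(c,m,(.467,-.231),(T,),.024),4))
vis=im.copy(); vis[m]=(255,0,255); cv2.imwrite('pics/w12y.png',cv2.resize(vis[v-30:v+30,u-30:u+30],None,fx=8,fy=8,interpolation=0))
```

```text
hex [ 0.4667 -0.2311] area 1.04 [260.3 189.9]
105 105 [ 0.4665 -0.2308 57.2251  0.9444  0.6528]
115 125 [ 0.4664 -0.2309 57.6687  0.9549  0.5921]
125 207 [ 0.4668 -0.2312 58.4495  0.9368  0.5336]
```

View pics/w12y.png

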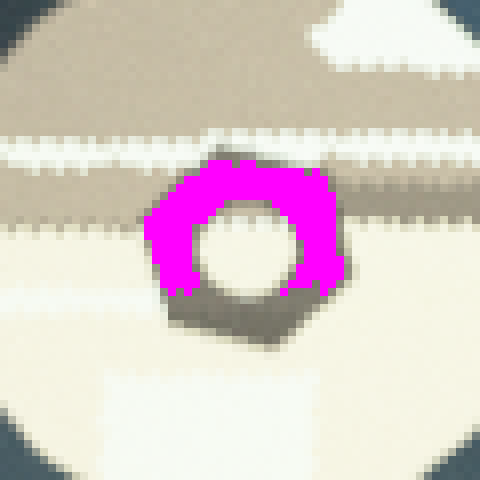

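Run:
```python
from hexfit import *
c=r.capture('wrist'); im=c['img'];b,g,R=[im[...,i].astype(int) for i in range(3)]
u,v=260,191
for th in (140,150,158):
    w=(R<th)&(R>b*0.85); k=np.zeros_like(w); k[v-16:v+16,u-15:u+15]=1
    m=blob(w&k,(260,191),50); cs,_=cv2.findContours(m.astype(np.uint8),0,2); f=np.zeros(m.shape,np.uint8);cv2.drawContours(f,cs,-1,1,-1)
    print(th,m.sum(),np.round(hexfit(c,f>0,(.467,-.231),(T,),.024),4))
p=np.array([(258,203),(335,218),(355,297),(297,352),(220,332),(199,257)])/6-.5+[215,146]
P=back(c,p,T)[:,:2]; ce=P.mean(0); d=P-ce; print(ce,np.hypot(*d.T),(np.degrees(np.arctan2(d[:,1],d[:,0]))+30)%60)
```

```text
140 317 [ 0.4666 -0.231   1.0702  0.9494  0.042 ]
150 329 [ 0.4665 -0.2311  1.078   0.9535  0.0438]
158 346 [ 4.66600e-01 -2.31200e-01  5.98251e+01  9.71500e-01  5.10000e-02]
[ 0.46605797 -0.23109378] [0.01296623 0.01374799 0.01329438 0.01348697 0.01347867 0.01330306] [59.98851203  2.88045234  0.8586579   0.0772121   0.98922077  0.89445672]
```

```bash
python3 -m crank '[[-0.2,[0,0,0],[0,0,0.165]],[-0.2,[0,0,0],[0,0,0]],[-0.2,[0,0,0],[0,0,0]]]'; python3 pl.py 0.5356 -0.3378 0.06 38.6
```

```text
time_s: 27.2
tcp_pos: [0.4669, -0.2294, 0.129]
ee_rot: [[0.625, -0.781, -0.0], [-0.781, -0.625, 0.0], [-0.0, 0.0, -1.0]]
wrist_force: [0.4, 0.4, -0.4]
gripper_width: 0.808
t 27.2 tcp [ 0.4669 -0.2294  0.129 ] yaw_y -141.33 tilt [-2.e-04  0.e+00 -1.e+00] w 0.808 F [ 0.4  0.4 -0.4] j [ -8.  17. -22.   0. -51.  47.]
total shift units [1.276 0.141 0.69 ]
turn z units 0.002 deg 0.1
level turn xy units [0.0002 0.0002]
shift if after turn [1.276 0.14  0.69 ]
```

```bash
python3 -m crank '[[-0.2,[0.3,0.03,0],[0,0,0]],[-0.2,[0.4,0.045,0],[0,0,0]],[-0.2,[0.38,0.045,0.1],[0,0,0]],[-0.2,[0.2,0.02,0.25],[0,0,0]],[-0.2,[0,0,0.3],[0,0,0]],[-0.2,[0,0,0],[0,0,0]],[-0.2,[0,0,0],[0,0,0]],[-0.2,[0,0,0],[0,0,0]]]'; python3 pl.py 0.5356 -0.3378 0.0285 38.6
```

```text
time_s: 28.0
tcp_pos: [0.5368, -0.3383, 0.0661]
ee_rot: [[0.624, -0.781, 0.003], [-0.781, -0.624, -0.002], [0.003, -0.001, -1.0]]
wrist_force: [0.1, -0.2, 0.4]
gripper_width: 0.6
t 28.0 tcp [ 0.5368 -0.3383  0.0661] yaw_y -141.37 tilt [ 0.0028 -0.0015 -1.    ] w 0.6 F [ 0.1 -0.2  0.4] j [-18.  31.  -9.   0. -50.  56.]
total shift units [-0.012  0.006  0.376]
turn z units 0.001 deg 0.0
level turn xy units [-0.0016 -0.0037]
shift if after turn [-0.012  0.006  0.376]
```

```bash
python3 -m crank '[[-0.2,[0,0.006,0.2],[0,0,0]],[-0.2,[0,0,0.1],[0,0,0]],[-0.2,[0,0,0],[0,0,0]],[-0.2,[0,0,0],[0,0,0]],[-0.2,[0,0,0],[0,0,0]],[-0.2,[0,0,0],[0,0,0]]]'; python3 pl.py 0.5356 -0.3378 0.0282 38.6
```

```text
time_s: 28.6
tcp_pos: [0.5358, -0.3387, 0.0351]
ee_rot: [[0.623, -0.782, 0.001], [-0.782, -0.623, -0.001], [0.001, -0.001, -1.0]]
wrist_force: [0.8, 1.1, -0.4]
gripper_width: 0.604
t 28.6 tcp [ 0.5358 -0.3387  0.0351] yaw_y -141.45 tilt [ 1.5e-03 -6.0e-04 -1.0e+00] w 0.604 F [ 0.8  1.1 -0.4] j [-18.  33. -11.   0. -46.  56.]
total shift units [-0.008 -0.004  0.069]
turn z units -0.001 deg -0.0
level turn xy units [-0.001  -0.0018]
shift if after turn [-0.008 -0.004  0.069]
```

```bash
python3 -m crank '[[-0.2,[-0.004,-0.004,0.06],[0,0,0]],[-0.2,[0,0,0],[0,0,0]],[-0.2,[0,0,0],[0,0,0]],[-0.2,[0,0,0],[0,0,0]]]'; python3 pl.py 0.5356 -0.3378 0.0282 38.6
```

```text
time_s: 29.0
tcp_pos: [0.5353, -0.338, 0.0281]
ee_rot: [[0.623, -0.782, -0.0], [-0.782, -0.623, -0.0], [-0.0, 0.0, -1.0]]
wrist_force: [0.5, -0.6, -0.7]
gripper_width: 0.595
t 29.0 tcp [ 0.5353 -0.338   0.0281] yaw_y -141.46 tilt [-1.e-04 -1.e-04 -1.e+00] w 0.595 F [ 0.5 -0.6 -0.7] j [-18.  34. -11.   0. -45.  56.]
total shift units [ 0.001 -0.003 -0.001]
turn z units -0.001 deg -0.1
level turn xy units [0.0002 0.    ]
shift if after turn [ 0.001 -0.003 -0.001]
```

```bash
python3 -m crank '[[1,[0,0,0],[0,0,0]],[1,[0,0,0],[0,0,0]],[1,[0,0,0],[0,0,0]],[1,[0,0,0],[0,0,0]],[1,[0,0,0],[0,0,0]],[1,[0,0,0],[0,0,0]],[1,[0,0,0],[0,0,0]]]'; python3 pl.py 0.5356 -0.3378 0.0282 38.6;python3 -m crank '[[1,[0,0,0],[0,0,0]],[1,[0,0,-0.1],[0,0,0]],[1,[0,0,-0.25],[0,0,0]],[1,[0,0,-0.3],[0,0,0]],[1,[0,0,0],[0,0,0]],[1,[0,0,0],[0,0,0]],[1,[0,0,0],[0,0,0]],[1,[0,0,0],[0,0,0]]]'
python3 - <<'E'
from m3 import *
c=r.capture('wrist'); s=r.sense();print(s['tcp_pos']);cv2.imwrite('pics/w13.png',c['img'])
E
```

```text
time_s: 29.7
tcp_pos: [0.5353, -0.3379, 0.0282]
ee_rot: [[0.623, -0.782, 0.0], [-0.782, -0.623, -0.0], [0.0, -0.0, -1.0]]
wrist_force: [0.5, -0.3, -0.0]
gripper_width: 0.263
t 29.7 tcp [ 0.5353 -0.3379  0.0282] yaw_y -141.46 tilt [ 0. -0. -1.] w 0.263 F [ 0.5 -0.3 -0. ] j [-18.  34. -11.   0. -45.  56.]
total shift units [ 0.001 -0.003 -0.   ]
turn z units -0.001 deg -0.1
level turn xy units [-0.     -0.0001]
shift if after turn [ 0.001 -0.003 -0.   ]
time_s: 30.5
tcp_pos: [0.5345, -0.3376, 0.092]
ee_rot: [[0.623, -0.782, -0.002], [-0.782, -0.623, 0.001], [-0.002, 0.001, -1.0]]
wrist_force: [0.4, 0.9, -1.4]
gripper_width: 0.263
[ 0.53462476 -0.33765968  0.09204246]
```

View pics/w13.png

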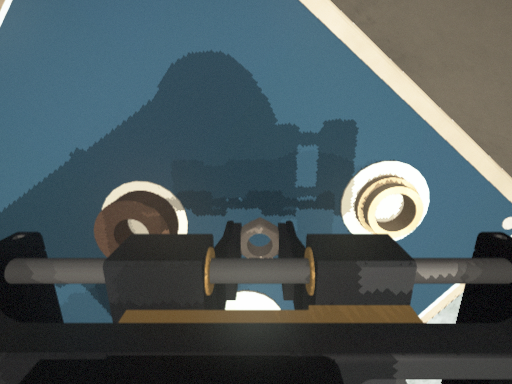

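```bash
python3 -m crank '[[1,[0,0,0],[0,0,-0.165]],[1,[0,0,0],[0,0,-0.166]],[1,[0,0,0],[0,0,-0.166]],[1,[0,0,0],[0,0,0]],[1,[0,0,0],[0,0,0]]]'; python3 pl.py 0.4666 -0.2311 0.092 60.9
```

```text
time_s: 31.05
tcp_pos: [0.535, -0.3378, 0.0926]
ee_rot: [[0.872, -0.489, -0.001], [-0.489, -0.872, 0.0], [-0.001, 0.0, -1.0]]
wrist_force: [0.0, -0.1, -0.2]
gripper_width: 0.27
t 31.05 tcp [ 0.535  -0.3378  0.0926] yaw_y -119.26 tilt [-1.e-03  4.e-04 -1.e+00] w 0.27 F [ 0.  -0.1 -0.2] j [-18.  29.  -8.  -0. -53.  78.]
total shift units [-1.119 -0.597  0.007]
turn z units -0.003 deg -0.2
level turn xy units [0.0002 0.0014]
shift if after turn [-1.117 -0.6    0.007]
```

```bash
python3 -m crank '[[1,[-0.25,-0.13,0],[0,0,-0.003]],[1,[-0.35,-0.19,0],[0,0,0]],[1,[-0.35,-0.19,0],[0,0,0]],[1,[-0.17,-0.09,0],[0,0,0]],[1,[0,0,0],[0,0,0]],[1,[0,0,0],[0,0,0]],[1,[0,0,0],[0,0,0]]]'; python3 -m crank '[[1,[0,0,0.2],[0,0,0]],[1,[0,0,0.2],[0,0,0]],[1,[0,0,0.1],[0,0,0]],[1,[0,0,0.03],[0,0,0]],[1,[0,0,0],[0,0,0]],[1,[0,0,0],[0,0,0]],[1,[0,0,0],[0,0,0]],[1,[0,0,0],[0,0,0]]]'; python3 pl.py 0.4666 -0.2311 0.032 60.9
```

```text
time_s: 31.75
tcp_pos: [0.4673, -0.2318, 0.0933]
ee_rot: [[0.874, -0.485, 0.001], [-0.485, -0.874, -0.0], [0.001, -0.0, -1.0]]
wrist_force: [-0.4, 0.4, -0.8]
gripper_width: 0.263
time_s: 32.55
tcp_pos: [0.4669, -0.2312, 0.0408]
ee_rot: [[0.875, -0.484, 0.001], [-0.484, -0.875, -0.0], [0.001, -0.0, -1.0]]
wrist_force: [0.3, -0.6, -0.5]
gripper_width: 0.266
t 32.55 tcp [ 0.4669 -0.2312  0.0408] yaw_y -118.96 tilt [ 1.4e-03 -3.0e-04 -1.0e+00] w 0.266 F [ 0.3 -0.6 -0.5] j [ -8.  24. -27.   0. -39.  70.]
total shift units [-0.003  0.     0.088]
turn z units 0.003 deg 0.1
level turn xy units [-0.0006 -0.0018]
shift if after turn [-0.003  0.     0.088]
```

```bash
python3 -m crank '[[1,[0,0,0.075],[0,0,0.002]],[1,[0,0,0],[0,0,0]],[1,[0,0,0],[0,0,0]],[1,[0,0,0],[0,0,0]],[1,[0,0,0],[0,0,0]]]'; python3 pl.py 0.4666 -0.2311 0.0315 60.9
```

```text
time_s: 33.05
tcp_pos: [0.4665, -0.2312, 0.0327]
ee_rot: [[0.874, -0.486, 0.0], [-0.486, -0.874, -0.0], [0.0, -0.0, -1.0]]
wrist_force: [0.3, -0.4, -0.1]
gripper_width: 0.271
t 33.05 tcp [ 0.4665 -0.2312  0.0327] yaw_y -119.05 tilt [ 2.e-04 -1.e-04 -1.e+00] w 0.271 F [ 0.3 -0.4 -0.1] j [ -8.  25. -27.   0. -38.  69.]
total shift units [ 0.001 -0.001  0.012]
turn z units 0.001 deg 0.1
level turn xy units [-0.0001 -0.0003]
shift if after turn [ 0.001 -0.001  0.012]
```

```bash
python3 -m crank '[[1,[0,0,0.012],[0,0,0]],[1,[0,0,0],[0,0,0]],[1,[0,0,0],[0,0,0]],[1,[0,0,0],[0,0,0]],[-0.2,[0,0,0],[0,0,0]],[-0.2,[0,0,0],[0,0,0]],[-0.2,[0,0,0],[0,0,0]],[-0.2,[0,0,0],[0,0,0]]]'; python3 pl.py ; python3 -m crank '[[-0.2,[0,0,-0.1],[0,0,0]],[-0.2,[0,0,-0.25],[0,0,0]],[-0.2,[0,0,-0.4],[0,0,0]],[-0.2,[0,0,-0.3],[0,0,0]],[-1,[0,0,0],[0,0,0]],[-1,[0,0,0],[0,0,0]],[-1,[0,0,0],[0,0,0]],[-1,[0,0,0],[0,0,0]]]'
python3 - <<'E'
from hexfit import *
c=r.capture('wrist'); im=c['img'];cv2.imwrite('pics/w14.png',im)
q=proj(c,[.4666,-.2311,.035])[0]; u,v=map(int,q);print(u,v)
cv2.imwrite('pics/w14z.png',cv2.resize(im[v-45:v+45,u-45:u+45],None,fx=6,fy=6,interpolation=2))
c=r.capture('side');cv2.imwrite('pics/s14.png',cv2.resize(c['img'][100:270,150:350],None,fx=3.4,fy=3.4,interpolation=2))
E
```

```text
time_s: 33.85
tcp_pos: [0.4664, -0.2312, 0.0315]
ee_rot: [[0.874, -0.486, 0.0], [-0.486, -0.874, -0.0], [0.0, -0.0, -1.0]]
wrist_force: [0.7, 0.0, -1.0]
gripper_width: 0.536
t 33.85 tcp [ 0.4664 -0.2312  0.0315] yaw_y -119.05 tilt [ 1.e-04 -0.e+00 -1.e+00] w 0.536 F [ 0.7  0.  -1. ] j [ -8.  25. -28.   0. -37.  69.]
time_s: 34.65
tcp_pos: [0.4656, -0.231, 0.1354]
ee_rot: [[0.874, -0.486, -0.003], [-0.486, -0.874, 0.001], [-0.002, 0.001, -1.0]]
wrist_force: [0.1, 0.9, -0.6]
gripper_width: 0.88
258 190
```

View pics/w14z.png

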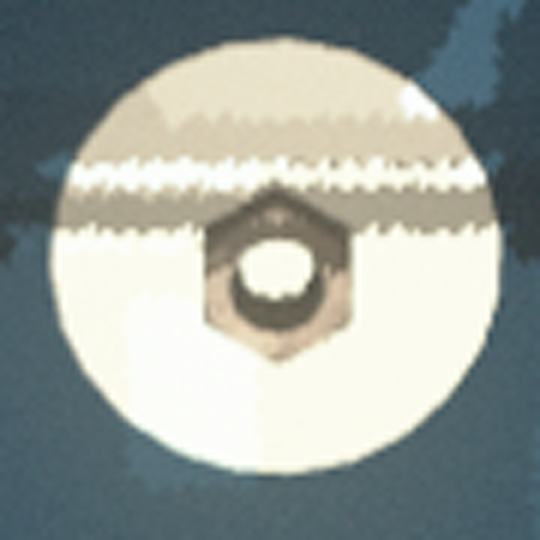

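View pics/s14.png

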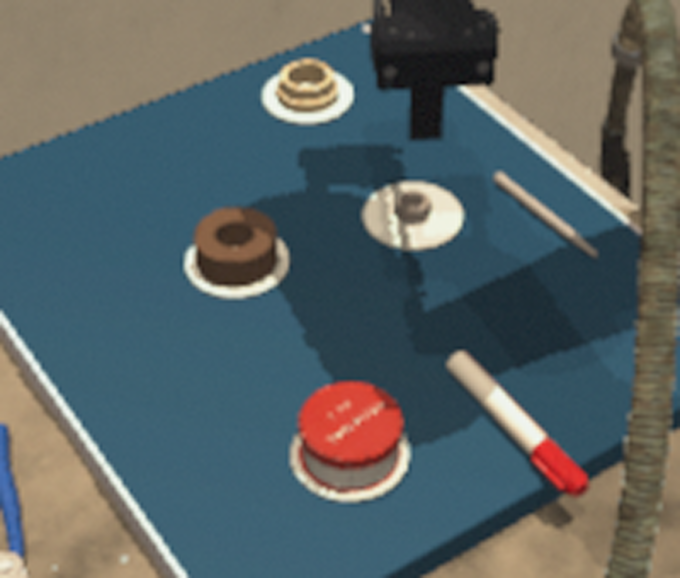

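Run:
```python
from m4 import *
c=r.capture('side'); im=c['img'];b,g,R=[im[...,i].astype(int) for i in range(3)]
red=blob((R>90)&(g<0.5*R),(253,225),100)
MODEL['lid']=[(0,.0325),(.011,.0325)]
print('lid',fit(c,'lid',red,.029+.021))
w=(R>b*0.85); k=np.zeros_like(w);k[205:255,225:285]=1; m=blob(w&k,(253,232),200)
pts=[]
for u in range(238,272):
    v=np.nonzero(m[:,u])[0]; pts.append((u,v[-1]+.5))
for v in range(234,242):
    u=np.nonzero(m[v])[0]; pts+=[(u[0]-.5,v),(u[-1]+.5,v)]
print('tile',circ(c,pts,T,.038,[.633,-.064]))
```

```text
lid (array([ 0.631991 , -0.0647353]), np.float64(0.9468399193507392), array([252.6341853 , 224.53514377]))Traceback (most recent call last):
  File "<stdin>", line 9, in <module>
IndexError: index -1 is out of bounds for axis 0 with size 0
```

Run:
```python
from h import *
print(r.finish_job(), r.sense()['time_s'])
```

```text
the job is handed in; nothing more can be done
the job is handed in; nothing more can be done
```

I put the wax tin, emery roll, bronze collar and nut, in that order, each on its own tile, then handed the job in at about 35 s of the 83 s. The readings I took showed no sign of the arm or gripper pressing on anything. The fingers had let go and were about 0.1 m above the nut when I handed in.

- **Tin:** it is about 1.3 mm off centre by the wrist camera and about 1.6 mm by the side camera. A last attempt to refit its tile in the side view failed with a script error. The side figure therefore uses the tile position measured at the start.
- **Emery roll:** it is about 0.7 mm off centre in the wrist image.
- **Collar:** the fitted offset is about 0.4 mm. The gripper closed to about 49 mm on it instead of the 52 mm of its foot, but it was picked up level and set down level.
- **Nut:** it looks centred and turned to match the hexagon, with no silhouette showing round it. I judged this by eye and did not fit it.

The pen and the punch look undisturbed in the last side view, and I did not go near them.

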